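Show a connector housing to the inspection camera beside its reference

ROBOT

A 6-joint arm with a two-finger parallel gripper is mounted at the origin on the work surface. World frame = base frame: x ahead of the robot, y to its left, z up, the work surface at z = 0. Lengths are in mm, angles in rad, forces in N, time in s.
With the tool pointing down it reaches from about 275 to 1000 mm from the base axis. Payload 8.4 kg.
Tool frame: the origin (TCP) lies at the very end of the fingers, on their centre line; the grasp point (between the pads) lies 19 mm behind it; z points along the fingers, y is the direction in which the jaws open and shut (so a half turn about z gives the same grasp; the last joint's range is limited). The gripper opens to 85 mm and grips with 20 to 120 N. Pads are 22 mm wide; open, the fingers measure 114 mm over their backs; the gripper's body (76 mm by 85 mm) begins 54 mm behind the grasp point. The pads swing forward as they close: fully open they stand 13 mm farther back than shut.
Start: joints at [1.326, 0.353, 1.633, -0, 1.155, -0.002], TCP at [150.262, 606.671, 231.281] pointing down, gripper open.
Joint ranges: [-2.63, 2.63], [-0.92, 2.1], [0.06, 2.66], [-1.3, 4.44], [0, 2.69], [-3.02, 3.02]. Speed limits (rad/s): [2.22, 2.22, 2.79, 3.14, 3.14, 3.14].

INTERFACE

Orientations are given as [roll, pitch, yaw] about the fixed x, y, z axes, in that order (R = Rz(yaw) Ry(pitch) Rx(roll)).
In Python, from rig import r gives the robot as it stands.
- The arm moves only by the tool jog_arm, never from a script. Its argument "increments" is text: rows parted by semicolons, each of 7 numbers parted by spaces: the shift along the tool's x, y, z in cm, then the turn, a rotation vector about the tool's x, y, z in rad, then the opening, from -1 (shut) to 1 (fully open). A call has exactly 8 rows; each row shifts and turns the commanded pose from where the row before left it, along the tool's axes as they then stand; what a row does not reach is not made up. A row lasts 1/10 s, in which the tool goes at most 50 mm and 8.59 degrees, less where a joint would pass 70% of its speed; a pose out of reach is approached as far as the arm can. A call with a gripper value outside its range is refused whole. The fingers move at their own pace and stop on an object; "squeeze" is the grip in N (left out, the last holds). Time passes only in rows, so rows that do not move let the fingers close, or fill a call up. It gives the time, the measured TCP pose, the force and the opening at its end, in the units of the state.
- r.sense(): the state, without advancing time (a new reading comes with each control period).
- r.grab_frame(name): name is "side" or "top"; returns the picture (480x640x3 uint8, red, green, blue); there is no depth.
- r.camera_info(name): a dict with "K" (3x3 intrinsics, pixels), "dist_coeffs" ([k1, k2, p1, p2, k3] as OpenCV has them; the pictures are not rectified), "rvec" (rotation vector, rad) and "tvec" (3), from world to camera coordinates, as OpenCV has them. Camera axes: x right, y down, z forward; pixel columns grow to the right and rows downward; lengths in mm; the calibration is good to about 2 mm. A picture is of the moment at which its call begins. camera_info takes no time and is no camera call.
- r.sign_off(): hands the job in, once; it reports no verdict.
The state is a dict: "clock": time; "qpos": joint angles; "qvel": joint speeds; "joint_efforts": joint torques, N m; "eef_pos": TCP position; "tcp_rot": TCP orientation; "contact_force": force on the tool from outside, world axes, zero at the start; "wrist_torque": the same for the moment, N m; "opening": opening from 0.0 (shut) to 1.0 (fully open).
Only numpy, scipy, OpenCV 4.12 (cv2) and the standard library are available. Lean on these libraries where they do the work, as an engineer would, in place of code of your own. Each camera call takes 0.05 s, during which the arm holds its last target.

TASK

Take the tall reference housing out of the foam-lined sample case and set it gently and squarely on the sloped seat of the sample post at the inspection station, back against the lip and open mating face towards the camera, and let go of it. Then take the housing of the same tall type out of its holder on the harness board and hold it in the air straight in front of the lens, right way up with its mating face to the lens, in line with the reference beside it (same height, same distance from the camera, same tilt), and finish while still holding it there, steady and touching nothing else. Drop neither housing, keep off the camera and leave all the other things where they are.

Things in the scene. Friction and masses are not known exactly. Their poses are not given: they have to be found in the camera images.
- ref_c (a point): REFERENCE housing, grey, upright in the foam of the open black case at the start. This point is the centre of its body, 28 (x) x 36 (y) x 56 (z) mm; axes: +x the mating side, -x the flat back, +z up. Its flat y flanks, 36 mm apart, are the ones to grip; in the foam (5 mm deep pocket) they are free from 6 mm above the underside up. About 60 g. Shape: see part.
- ref: The same reference housing; origin at the centre of the body's underside, 28 mm below ref_c, same axes.
- part_c (a point): PRODUCTION housing, to be shown; same shape as the reference, upright in one of three black holders on the plywood board at the start. This point is the centre of its body, 28 mm above the underside; axes as for the reference. In the holder (5 mm deep, 2 mm play, back wall 9 mm) the flanks are free from 5 mm above the underside up; lift straight up 15 mm to clear it.
- part: The same production housing; origin at the centre of the body's underside. Shape of both: body 28 x 36 x 56 mm, an open rectangular shroud 32 wide x 44 high x 16 mm long on the +x side (its mouth is 30 mm from the body's centre and shows 4 x 6 black cavities), small round holes in the back, a thin latch arm on top (to 63 mm above the underside).
- seat: Sloped aluminium seat on a slim post, fixed, 44 (x) x 46 (y) mm, 145 mm above the table. Origin on its surface, where the centre of the housing's underside belongs; axes as a rightly seated housing: x to the camera side and 25 deg upward, z square to the surface, leaning to the robot. A lip 14 mm high has its face at x = -16 mm (2 mm play behind the housing at x = 0); other sides open.
- camera: Inspection camera looking 25 deg down towards the robot: 34 mm lens in a 76 mm round light. Origin: centre of the lens front. x points backwards along the optical axis, into the lens; z is its up. Axes parallel to the seat's. Hold the part with its body's centre at x = -0.200, y = 0, z = 0 here (mouth 170 mm from the lens) and its axes parallel to these: 90 mm to the +y side of the seated reference.
- station: Base of the inspection station, fixed: plate 400 x 180 x 10 mm carrying the sample post and the camera column. Origin on the table straight below the place where the part is shown (170 mm up); x points to the camera column (315 mm on, 345 mm tall, 25 mm thick), z up.
- plug_b: Small grey housing, body 24 x 22 x 34 mm, in another holder on the board: leave it there. Origin at its underside.
- plug_c: Wide low grey housing, body 26 x 62 x 30 mm, in another holder on the board: leave it there. Origin at its underside. The three holders stand in a row along the board, 85 mm apart, in any order.
- ref_b: Small grey reference housing, body 24 x 22 x 34 mm, in the same foam 80 mm ahead of the tall one: leave it there. Origin at its underside.
- pin_tool: Pin extraction tool lying on the table, 135 mm long, 14 mm high: leave alone.
- tape_roll: Cardboard roll core on the table, 84 mm across, 19 mm high: leave alone.
- cup: White cup on the table, 72 mm across, 60 mm high: leave alone.
Not all that is in view belongs to the job. What is shaped like the part but orange or turquoise is not meant.

How it is judged:
By the outcome, as a careful person would: the job done as asked, in the order asked, and still so for the second after the job is handed in, while the arm keeps its last pose, push and grip.
It also fails if it takes over 58 s, if anything falls off the work surface, if the arm or the gripper's body presses on something with over 40 N, if the wrist force passes 120 N, or if a joint passes its speed limit or range.

## Working session

There is one attempt and no reset: what is moved stays moved. The work goes in short steps, Python scripts to look and compute and a tool call to move; the robot and the scene stay as the last step left them, time stands still between calls to the robot, and variables do not carry over. Pictures are saved under pics/ and viewed, and the job is handed in when it is done.

Besides the shell and the picture viewer there is one more tool, called after "Request:" as name(argument=value, ...), one argument or row to a line, values as JSON. jog_arm: Moves the arm, as the interface text tells. Its arguments: {"type":"object","properties":{"increments":{"type":"string"},"squeeze":{"type":"number"}},"required":["increments"]}

```bash
ls; mkdir -p pics; python3 - <<'E'
from rig import r
import cv2,numpy as np
np.set_printoptions(precision=4,suppress=True)
for n in("side","top"):
    im=r.grab_frame(n); cv2.imwrite(f"pics/{n}0.png",im[:,:,::-1]); print(n,r.camera_info(n))
print(r.sense())
E
```

```text
pics
side {'K': array([[538.5318,   0.    , 318.689 ],
       [  0.    , 538.5318, 230.581 ],
       [  0.    ,   0.    ,   1.    ]]), 'dist_coeffs': array([-0.1272,  0.    ,  0.    ,  0.    ,  0.    ]), 'rvec': array([ 2.0792, -0.6057,  0.2969]), 'tvec': array([-438.4675,  320.6026, 1012.9538])}
top {'K': array([[554.3277,   0.    , 320.286 ],
       [  0.    , 554.3277, 233.6862],
       [  0.    ,   0.    ,   1.    ]]), 'dist_coeffs': array([-0.1087,  0.    ,  0.    ,  0.    ,  0.    ]), 'rvec': array([ 2.1635, -2.1203,  0.1602]), 'tvec': array([  -3.1824,  552.2584, 1419.6405])}
{'clock': 0.1, 'qpos': array([ 1.3256,  0.3536,  1.6341,  0.    ,  1.1552, -0.0024]), 'qvel': array([-0.0001,  0.0004, -0.002 , -0.0012,  0.0017,  0.0006]), 'joint_efforts': array([  0.0018, -60.6353, -34.2818,   0.    ,   0.0041,  -0.    ]), 'eef_pos': array([150.1468, 606.2466, 230.6275]), 'tcp_rot': array([-3.1403, -0.    ,  2.8988]), 'contact_force': array([-0.0891, -0.2769,  0.2139]), 'wrist_torque': array([0.0027, 0.0552, 0.0363]), 'opening': 1.0001087631916565}
```

View pics/side0.png

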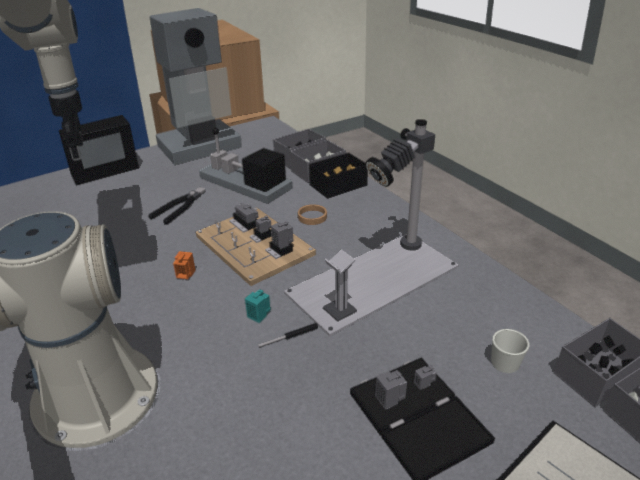

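View pics/top0.png

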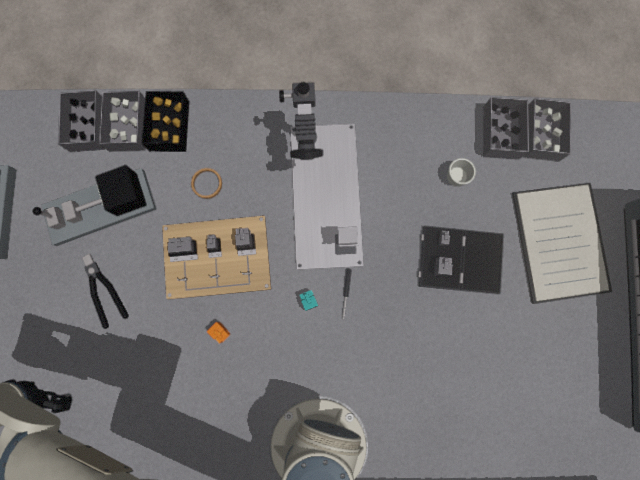

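The side view shows the case with the tall reference near (390,388), the seat at (340,262) and the tall production housing near (282,235). In the top view they are at (445,266), (346,235) and (244,238). Next I'll zoom in and set up the ray casting.

```bash
cat > h.py <<'E'
import cv2,numpy as np
from rig import r
np.set_printoptions(precision=3,suppress=True)
def cam(n):
    c=r.camera_info(n);R=cv2.Rodrigues(np.array(c['rvec'],float))[0];return np.array(c['K']),np.array(c['dist_coeffs']),R,np.array(c['tvec'],float)
def ray(n,p):
    K,d,R,t=cam(n);q=cv2.undistortPoints(np.array([[p]],float),K,d)[0,0]
    v=R.T@np.array([q[0],q[1],1]);return -R.T@t,v/np.linalg.norm(v)
def plane(n,p,z):
    o,v=ray(n,p);return o+v*(z-o[2])/v[2]
def tri(ps,pt):
    (a,u),(b,v)=ray('side',ps),ray('top',pt)
    s=np.linalg.lstsq(np.c_[u,-v],b-a,rcond=None)[0];P,Q=a+s[0]*u,b+s[1]*v
    return (P+Q)/2,np.linalg.norm(P-Q)
def proj(n,X):
    K,d,R,t=cam(n);return cv2.projectPoints(np.array(X,float).reshape(-1,3),cv2.Rodrigues(R)[0],t,K,d)[0][:,0]
def crop(im,x0,y0,w,h,s,f):
    cv2.imwrite('pics/'+f,cv2.resize(im[y0:y0+h,x0:x0+w],None,fx=s,fy=s,interpolation=cv2.INTER_CUBIC))
E
python3 - <<'E'
from h import *
s=cv2.imread('pics/side0.png');t=cv2.imread('pics/top0.png')
def lay(im,boxes,f):
    o=[cv2.resize(im[y:y+60,x:x+80],(400,300),interpolation=cv2.INTER_CUBIC) for x,y in boxes]
    cv2.imwrite('pics/'+f,np.vstack([np.hstack(o[:2]),np.hstack(o[2:])]))
lay(t,[(405,235),(300,215),(205,210),(270,110)],'topz.png')
lay(s,[(360,355),(300,245),(230,200),(350,140)],'sidez.png')
E
```

```text
(no output)
```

View pics/topz.png

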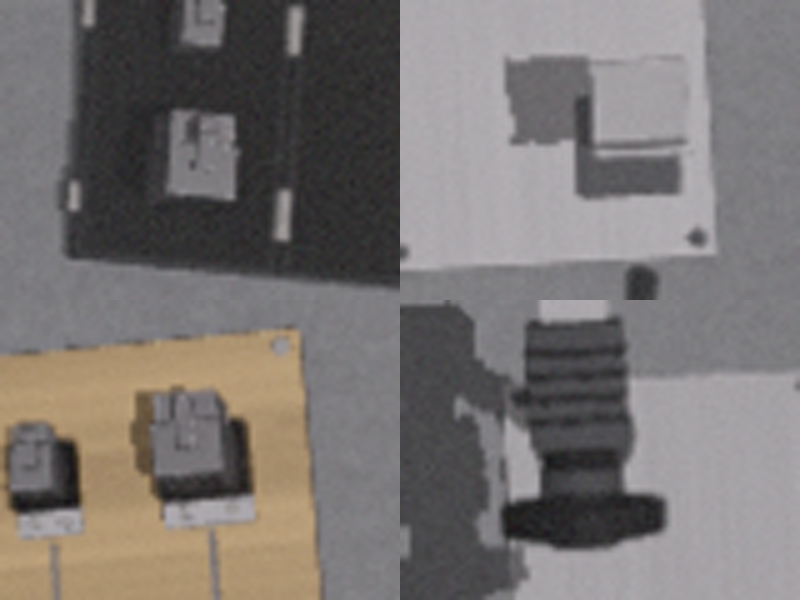

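View pics/sidez.png

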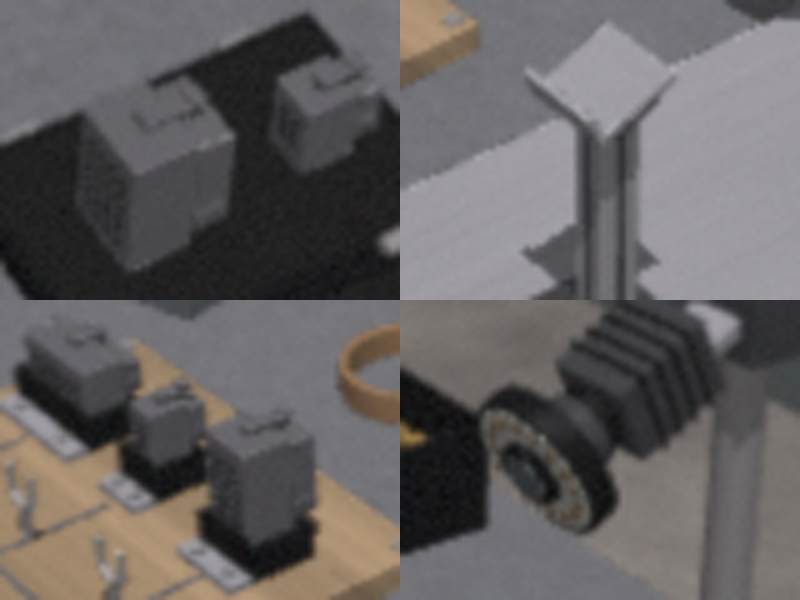

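```bash
python3 - <<'E'
from h import *
s=cv2.imread('pics/side0.png');t=cv2.imread('pics/top0.png')
def lay(boxes,f):
    o=[]
    for im,x,y in boxes:
        c=cv2.resize(im[y:y+30,x:x+40],(400,300),interpolation=cv2.INTER_CUBIC)
        c=cv2.convertScaleAbs(c,alpha=1.5)
        for k in range(0,40,5): cv2.line(c,(k*10,0),(k*10,6),(0,255,255),1);cv2.putText(c,str(x+k),(k*10,16),0,.3,(0,255,0),1)
        for k in range(0,30,5): cv2.line(c,(0,k*10),(6,k*10),(0,255,255),1);cv2.putText(c,str(y+k),(8,k*10+4),0,.3,(0,255,0),1)
        o.append(c)
    cv2.imwrite('pics/'+f,np.vstack([np.hstack(o[:2]),np.hstack(o[2:])]))
lay([(t,425,252),(s,370,365),(t,225,222),(s,262,217)],'z1.png')
lay([(t,330,220),(s,320,245),(t,288,140),(s,360,155)],'z2.png')
E
```

```text
(no output)
```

View pics/z1.png

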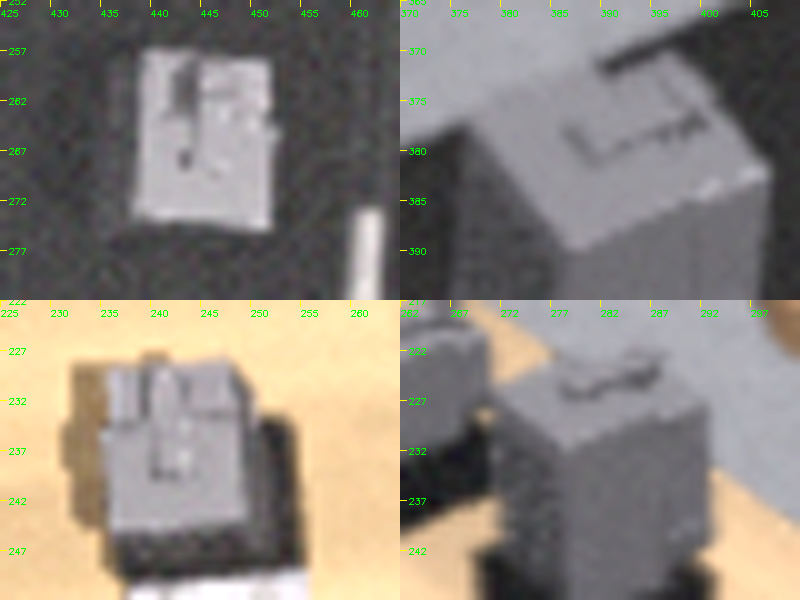

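View pics/z2.png

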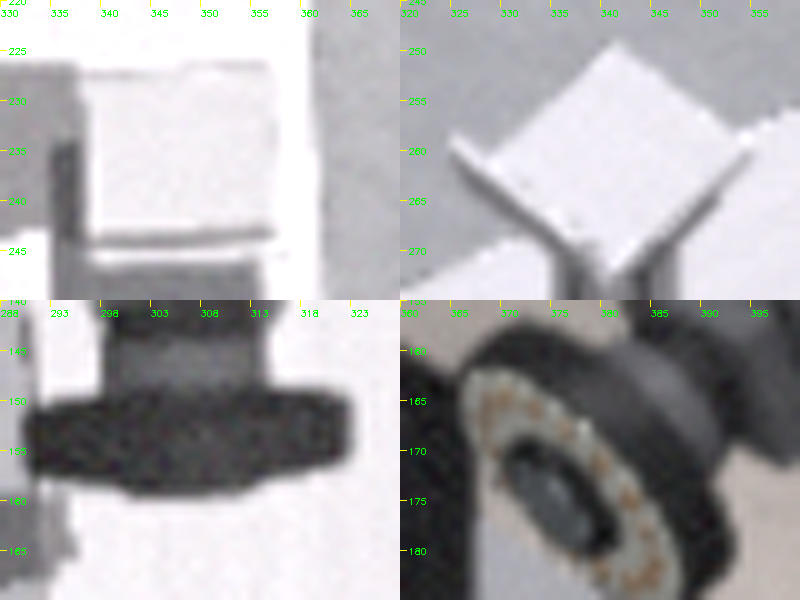

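```bash
python3 - <<'E'
from h import *
a=.45
def T(n,s,t): 
    P,e=tri(np.array(s)-a,np.array(t)-a);print(n,P,'gap %.1f'%e);return P
T('ref back-y',(387.5,390),(452,274.7))
T('ref back+y',(377.2,378),(438.2,273.5))
T('prt back-y',(279,232),(249,244))
T('prt back+y',(272,226.5),(235.3,245))
T('seat +x-y',(355,260),(356.3,226.5))
T('seat +x+y',(341.5,249.3),(337.5,228))
T('seat lip+y',(325,258.5),(338,243.8))
T('seat lip-y',(340.8,273),(356.5,243.3))
T('lens',(376,174),(307.5,158))
t=cv2.imread('pics/top0.png')
# plate edges, case, board corners by masks
g=t.astype(int)
for name,z,pts in [('plate',10,[(296.5,268),(362,266),(356,124)]),]:
    for p in pts: print(name,plane('top',p,z))
hsv=cv2.cvtColor(t,cv2.COLOR_BGR2HSV)
m={'board':cv2.inRange(hsv,(8,60,80),(30,255,255)),'case':cv2.inRange(hsv,(0,0,0),(180,255,62)),'plate':cv2.inRange(hsv,(0,0,135),(180,40,255))}
for k,v in m.items():
    v=cv2.morphologyEx(v,cv2.MORPH_CLOSE,np.ones((5,5)))
    for c in cv2.findContours(v,cv2.RETR_EXTERNAL,cv2.CHAIN_APPROX_NONE)[0]:
        if cv2.contourArea(c)>2500:
            R=cv2.minAreaRect(c)
            if 160<R[0][1]<310 and 150<R[0][0]<510:
                B=cv2.boxPoints(R);z={'board':18,'case':20,'plate':10}[k]
                W=np.array([plane('top',p,z) for p in B]);d=np.diff(np.r_[W,W[:1]],axis=0)
                print(k,R,W[:,:2].tolist(),np.linalg.norm(d,axis=1),np.degrees(np.arctan2(d[:,1],d[:,0])))
E
```

```text
ref back-y [ 450.556 -333.254   67.664] gap 2.7
ref back+y [ 453.758 -298.346   63.801] gap 3.6
prt back-y [517.587 189.499  88.312] gap 3.4
prt back+y [515.328 224.477  86.353] gap 5.1
seat +x-y [556.946 -79.304 151.852] gap 2.0
seat +x+y [552.793 -33.782 153.622] gap 3.7
seat lip+y [513.012 -34.841 146.686] gap 0.5
seat lip-y [518.774 -81.724 135.564] gap 4.1
lens [695.974  40.544 259.655] gap 2.4
plate [463.081  69.727  10.   ]
plate [ 471.939 -105.176   10.   ]
plate [868.752 -85.337  10.   ]
board ((215.1718292236328, 256.99951171875), (74.20586395263672, 105.38166046142578), 84.64418029785156) [[570.9087528176472, 445.193474961228], [603.3648664316217, 160.39733051289176], [405.19404304836934, 135.1380043614106], [372.2832441161269, 414.2693501197292]] [286.64  199.774 281.065 201.018] [ -83.498 -172.736   96.724    8.849]
case ((460.868896484375, 259.442626953125), (81.66323852539062, 59.5725212097168), 5.19442892074585) [[422.11444872790594, -252.33077058294327], [581.8044920619693, -267.70098872734974], [566.1635048440271, -490.2037389582696], [405.69407496790546, -471.25458472095113]] [160.428 223.052 161.584 219.539] [ -5.498 -94.021 173.265  85.711]
plate ((328.5935363769531, 195.40411376953125), (148.00328063964844, 88.1502685546875), 84.0938491821289) [[857.5527691448871, 134.5784644770209], [889.1915677903982, -109.8952786525597], [476.947309781738, -153.49880034740946], [448.0117270608488, 80.36762578943535]] [246.513 414.544 235.65  413.113] [ -82.626 -173.962   97.053    7.54 ]
```

```bash
python3 - <<'E'
from h import *
y=np.radians(2.9);E=np.array([[np.cos(y),np.sin(y)],[-np.sin(y),np.cos(y)]]);O=np.array([471.9,-105.2])
f=lambda n,p,z:E@(plane(n,np.array(p)-.45,z)[:2]-O)
print('lens side',f('side',(376,174),254.5)-[181.3,0])
print('rim side',f('side',(377,173.5),254.5)-[181.3,0])
print('rim top',f('top',(307,159.3),289)-[181.3-16,0])
# seat +x edge under hypotheses; lip top
for L in (22,28):
  z=144.6+L*np.sin(np.radians(25));dx=11.8+L*np.cos(np.radians(25))
  for n,ps in(('top',[(337.5,228),(356.3,226.5)]),('side',[(355,260),(341.5,249.3)])):
    print(L,n,np.mean([f(n,p,z) for p in ps],0)-[dx,-90],[f(n,p,z)-[dx,-90] for p in ps])
# lip top rear/inner edge: local x=-16,z=14 
for lx,lz in((-16,14),(-16,0),(-22,0),(-22,14),(-19,14)):
  c,s=np.cos(np.radians(25)),np.sin(np.radians(25));X=lx*c-lz*s+11.8;Z=144.6+lx*s+lz*c
  print(lx,lz,'top',f('top',(338,243.8),Z)-[X,-90],f('top',(356.5,243.3),Z)-[X,-90],'side',f('side',(325,258.5),Z)-[X,-90],f('side',(340.8,273),Z)-[X,-90])
E
```

```text
lens side [ 57.746 141.592]
rim side [ 61.131 142.134]
rim top [ 53.122 135.59 ]
22 top [ 52.161 135.19 ] [array([ 51.005, 158.169]), array([ 53.318, 112.211])]
22 side [ 53.995 132.699] [array([ 53.748, 109.066]), array([ 54.242, 156.333])]
28 top [ 46.309 135.323] [array([ 45.154, 158.259]), array([ 47.463, 112.388])]
28 side [ 46.411 129.907] [array([ 46.164, 106.365]), array([ 46.657, 153.45 ])]
-16 14 top [ 52.963 158.194] [ 52.812 113.147] side [ 49.998 153.948] [47.094 94.837]
-16 0 top [ 48.74  157.748] [ 48.587 112.273] side [ 53.918 168.255] [ 50.958 108.012]
-22 0 top [ 54.516 157.658] [ 54.363 112.098] side [ 61.322 171.114] [ 58.351 110.645]
-22 14 top [ 58.74  158.105] [ 58.588 112.972] side [ 57.402 156.807] [54.486 97.47 ]
-19 14 top [ 55.851 158.149] [ 55.7   113.059] side [ 53.7   155.378] [50.79  96.154]
```

```bash
python3 - <<'E'
from h import *
t=cv2.imread('pics/top0.png');g=cv2.cvtColor(t,cv2.COLOR_BGR2GRAY)
c=g[252:282,425:470]
m=(c>100).astype(np.uint8)
def corners(pts,n,z):
    return np.array([plane(n,np.array(p)-.45,z)[:2] for p in pts])
for z in(64,66,68):
    print('ref top',z,corners([(438.2,273.5),(452,274.7)],'top',z).tolist(),'side',corners([(377.2,378),(387.5,390)],'side',z).tolist())
print('shroud front',corners([(439,257.2),(451.7,258.2)],'top',60).tolist())
for z in(84,86,88,90):
    print('part top',z,corners([(235.3,245),(249,244)],'top',z).tolist(),'side',corners([(272,226.5),(279,232)],'side',z).tolist())
print('shroud front',corners([(235.3,228.6),(248,228)],'top',82).tolist())
# straight edges: fit lines
def line(p,q,z,n='top'):
    a,b=plane(n,p,z),plane(n,q,z);print(np.degrees(np.arctan2(*(b-a)[1::-1])))
# board edges via mask
hsv=cv2.cvtColor(t,cv2.COLOR_BGR2HSV);mb=cv2.inRange(hsv,(8,60,80),(30,255,255));
def edge(mask,cols,side,z):
    P=[]
    for x in cols:
        ys=np.flatnonzero(mask[200:310,x]);P.append(plane('top',(x,200+(ys[0] if side=='t' else ys[-1])),z)[:2])
    P=np.array(P);v=cv2.fitLine(P.astype(np.float32),cv2.DIST_HUBER,0,.01,.01).ravel();print(side,np.degrees(np.arctan2(v[1],v[0])))
edge(mb,range(172,264,2),'t',18);edge(mb,range(172,264,2),'b',18)
md=(g<75).astype(np.uint8)
edge(md,range(428,496,2),'b',20);edge(md,range(425,496,2),'t',20)
E
```

```text
ref top 64 [[452.1629032354813, -297.4112219222982], [449.65545523613116, -333.41910966116393]] side [[455.3708800871968, -299.1003339296843], [453.9291530043553, -331.3893845343287]]
ref top 66 [[451.9943412276099, -296.98877736585877], [449.4904183993964, -332.9460423334519]] side [[454.2478951865932, -300.46816116347804], [452.81001661767823, -332.67102010091713]]
ref top 68 [[451.8257792197385, -296.5663328094193], [449.3253815626616, -332.4729750057398]] side [[453.12491028598964, -301.83598839727176], [451.6908802310012, -333.95265566750555]]
shroud front [[494.99855250816483, -300.7460526394356], [492.98565461419594, -334.1147029902579]]
part top 84 [[513.2638072518508, 225.82200705880834], [516.5736707097676, 190.7345008975695]] side [[519.3370726101818, 227.04077420656495], [522.1112551769426, 194.93482787532355]]
part top 86 [[513.0057162516471, 225.5043830406503], [516.310860086294, 190.46690909755614]] side [[518.0078559799996, 224.19244504432345], [520.7744301081074, 192.17455208274134]]
part top 88 [[512.7476252514432, 225.18675902249225], [516.0480494628205, 190.19931729754282]] side [[516.6786393498173, 221.34411588208218], [519.4376050392723, 189.41427629015902]]
part top 90 [[512.4895342512393, 224.8691350043342], [515.7852388393469, 189.9317254975295]] side [[515.349422719635, 218.49578671984068], [518.1007799704371, 186.65400049757682]]
shroud front [[556.0642649688969, 227.98396877491757], [558.278825177977, 195.22966120335596]]
t -83.283104
b -83.10751
b 85.56316
t 85.33309
```

```bash
cat >> h.py <<'E'
from scipy.spatial.transform import Rotation as Ro, Slerp
def down(yaw_part,tilt=0):
    # part yaw (deg), tilt of part z toward robot (deg); tool z=-part z, tool y=part y
    P=Ro.from_euler('z',yaw_part,degrees=True)*Ro.from_euler('y',-tilt,degrees=True)
    return P*Ro.from_euler('y',180,degrees=True)
def state():
    s=r.sense();return np.array(s['eef_pos']),Ro.from_euler('xyz',s['tcp_rot']),s
def plan(wps,start=None):
    p,R=(state()[:2] if start is None else start)
    for q,S,n in wps:
        q=np.array(q,float);w=(R.inv()*S).as_rotvec()
        for k in range(n):
            a=R*Ro.from_rotvec(w*k/n);d=a.inv().apply((q-p)/n)/10
            print(' '.join('%.2f'%x for x in d),' '.join('%.3f'%x for x in w/n))
        p,R=q,S;print('--')
E
python3 - <<'E'
from h import *
D=down(-4.5);print(D.as_euler('xyz'))
plan([([330,250,240],D,9),([465.5,-316,150],D,15),([465.5,-316,90],D,4),([465.5,-316,23],D,7)])
E
```

```text
[3.142 0.    3.063]
-2.89 -3.36 -0.10 -0.000 -0.000 -0.018
-2.83 -3.41 -0.10 -0.000 -0.000 -0.018
-2.77 -3.47 -0.10 -0.000 -0.000 -0.018
-2.70 -3.51 -0.10 -0.000 -0.000 -0.018
-2.64 -3.56 -0.10 -0.000 -0.000 -0.018
-2.57 -3.61 -0.10 -0.000 -0.000 -0.018
-2.51 -3.66 -0.10 -0.000 -0.000 -0.018
-2.44 -3.70 -0.10 -0.000 -0.000 -0.018
-2.37 -3.75 -0.10 -0.000 -0.000 -0.018
--
-1.20 -3.69 0.60 0.000 0.000 0.000
-1.20 -3.69 0.60 0.000 0.000 0.000
-1.20 -3.69 0.60 0.000 0.000 0.000
-1.20 -3.69 0.60 0.000 0.000 0.000
-1.20 -3.69 0.60 0.000 0.000 0.000
-1.20 -3.69 0.60 0.000 0.000 0.000
-1.20 -3.69 0.60 0.000 0.000 0.000
-1.20 -3.69 0.60 0.000 0.000 0.000
-1.20 -3.69 0.60 0.000 0.000 0.000
-1.20 -3.69 0.60 0.000 0.000 0.000
-1.20 -3.69 0.60 0.000 0.000 0.000
-1.20 -3.69 0.60 0.000 0.000 0.000
-1.20 -3.69 0.60 0.000 0.000 0.000
-1.20 -3.69 0.60 0.000 0.000 0.000
-1.20 -3.69 0.60 0.000 0.000 0.000
--
0.00 0.00 1.50 0.000 0.000 0.000
0.00 0.00 1.50 0.000 0.000 0.000
0.00 0.00 1.50 0.000 0.000 0.000
0.00 0.00 1.50 0.000 0.000 0.000
--
0.00 0.00 0.96 0.000 0.000 0.000
0.00 0.00 0.96 0.000 0.000 0.000
0.00 0.00 0.96 0.000 0.000 0.000
0.00 0.00 0.96 0.000 0.000 0.000
0.00 0.00 0.96 0.000 0.000 0.000
0.00 0.00 0.96 0.000 0.000 0.000
0.00 0.00 0.96 0.000 0.000 0.000
--
```

Request:
jog_arm(
  increments="-2.9 -3.4 -0.1 0 0 -0.018 1; -2.8 -3.4 -0.1 0 0 -0.018 1; -2.8 -3.5 -0.1 0 0 -0.018 1; -2.7 -3.5 -0.1 0 0 -0.018 1; -2.6 -3.6 -0.1 0 0 -0.018 1; -2.6 -3.6 -0.1 0 0 -0.018 1; -2.5 -3.7 -0.1 0 0 -0.018 1; -2.4 -3.7 -0.1 0 0 -0.018 1",
  squeeze=40,
)

```text
clock: 0.9
eef_pos: [309.4, 287.1, 239.2]
tcp_rot: [-3.141, 0.0, 3.044]
contact_force: [0.7, 0.4, 0.3]
opening: 0.998
```

Request:
jog_arm(
  increments="-2.4 -3.8 -0.1 0 0 -0.018 1; -1.2 -3.7 0 0 0 0 1; -1.2 -3.7 0 0 0 0 1; -1.2 -3.7 0 0 0 0 1; -1.2 -3.7 0 0 0 0 1; -1.2 -3.7 0 0 0 0 1; -1.2 -3.7 0 0 0 0 1; -1.2 -3.7 0 0 0 0 1",
)

```text
clock: 1.7
eef_pos: [392.1, -17.9, 240.3]
tcp_rot: [3.142, 0.0, 3.061]
contact_force: [0.3, 0.4, 0.4]
opening: 1.003
```

Request:
jog_arm(
  increments="-1.2 -3.7 0.5 0 0 0 1; -1.2 -3.7 0.5 0 0 0 1; -1.2 -3.7 1 0 0 0 1; -1.2 -3.7 1 0 0 0 1; -1.2 -3.7 1.2 0 0 0 1; -1.2 -3.7 1.2 0 0 0 1; -1.2 -3.7 1.2 0 0 0 1; -1.2 -3.7 1.2 0 0 0 1",
)

```text
clock: 2.5
eef_pos: [463.8, -320.6, 161.4]
tcp_rot: [3.141, -0.0, 3.061]
contact_force: [0.2, -0.6, 0.2]
opening: 0.999
```

Request:
jog_arm(
  increments="-0.1 0.4 2 0 0 0 1; 0 0 2 0 0 0 1; 0 0 2 0 0 0 1; 0 0 2 0 0 0 1; 0 0 1.5 0 0 0 1; 0 0 1.5 0 0 0 1; 0 0 1.3 0 0 0 1; 0 0 0.5 0 0 0 1",
)

```text
clock: 3.3
eef_pos: [464.7, -314.8, 33.0]
tcp_rot: [3.141, -0.001, 3.061]
contact_force: [0.2, 0.1, -0.0]
opening: 1.0
```

```bash
python3 - <<'E'
from h import *
p,R,s=state();print(p,s['contact_force'])
a=r.grab_frame('side')[:,:,::-1].copy();b=r.grab_frame('top')[:,:,::-1].copy()
A=cv2.resize(a[320:440,330:450],(400,400));B=cv2.resize(b[220:310,400:490],(400,400))
cv2.imwrite('pics/g1.png',cv2.convertScaleAbs(np.hstack([A,B]),alpha=1.4))
E
```

```text
[ 464.744 -314.773   32.973] [ 0.184  0.146 -0.033]
```

View pics/g1.png

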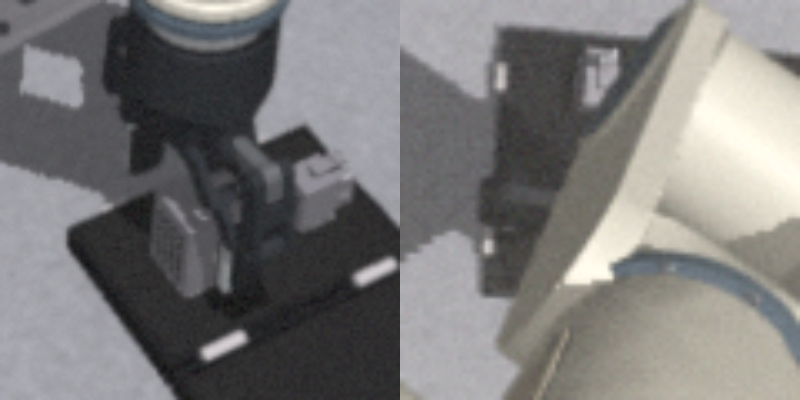

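```bash
python3 - <<'E'
from h import *
p,R,s=state();print(s['qpos'])
for dy in(-42,):
  for dx in(-11,11):
    X=p+R.apply([dx,dy,-8]);print('finger',dx,X,(proj('side',[X])[0]-[330,320])*400/120)
P=Ro.from_euler('z',-4.5,degrees=True)
for dx in(-14,14):
  for z in (22,66):
    X=np.array([465.5,-316,z])+P.apply([dx,-18,0]);print('body',dx,z,(proj('side',[X])[0]-[330,320])*400/120)
E
```

```text
[-0.598  0.518  1.907 -0.     0.718 -2.088]
finger -11 [ 472.509 -357.665   41.6  ] [245.843 276.484]
finger 11 [ 450.581 -355.889   41.622] [211.133 292.655]
body -14 22 [181.964 287.556]
body -14 66 [186.318 234.245]
body 14 22 [225.108 267.568]
body 14 66 [230.598 214.228]
```

Request:
jog_arm(
  increments="0 0 0.5 0 0 0 1; 0 0 0.4 0 0 0 0.5; 0 0 0 0 0 0 0; 0 0 0 0 0 0 -0.3; 0 0 0 0 0 0 -1; 0 0 0 0 0 0 -1; 0 0 0 0 0 0 -1; 0 0 0 0 0 0 -1",
)

```text
clock: 4.2
eef_pos: [465.9, -315.9, 25.8]
tcp_rot: [-3.14, 0.002, 3.061]
contact_force: [0.1, -4.5, 2.5]
opening: 0.413
```

Request:
jog_arm(
  increments="0 0 0 0 0 0 -1; 0 0 0 0 0 0 -1; 0 0 0 0 0 0 -1; 0 0 0 0 0 0 -1; 0 0 0 0 0 0 -1; 0 0 0 0 0 0 -1; 0 0 0 0 0 0 -1; 0 0 0 0 0 0 -1",
)

```text
clock: 5.0
eef_pos: [465.9, -316.0, 25.8]
tcp_rot: [-3.14, 0.002, 3.061]
contact_force: [-0.7, -5.2, 3.2]
opening: 0.424
```

```bash
cat >> h.py <<'E'
SR=down(2.9,25)   # tool orientation at station
SP=SR*Ro.from_euler('y',180,degrees=True).inv()  # part axes
S0=np.array([534.8,-56.8,144.6])
def seat(x,y,z): return S0+SP.apply([x,y,z])
E
python3 - <<'E'
from h import *
print(SP.as_matrix());p,R,s=state();D=down(-4.5)
print(seat(6,0,56))
plan([(p+[0,0,100],R,6),([465,-200,250],SR,6),(seat(6,0,66),SR,5)])
E
```

```text
[[ 0.905 -0.051 -0.422]
 [ 0.046  0.999 -0.021]
 [ 0.423 -0.     0.906]]
[516.595 -57.722 197.889]
-0.00 -0.00 -1.67 0.000 0.000 0.000
-0.00 -0.00 -1.67 0.000 0.000 0.000
-0.00 -0.00 -1.67 0.000 0.000 0.000
-0.00 -0.00 -1.67 0.000 0.000 0.000
-0.00 -0.00 -1.67 0.000 0.000 0.000
-0.00 -0.00 -1.67 0.000 0.000 0.000
--
0.17 1.92 -2.07 -0.005 -0.072 -0.021
-0.02 1.93 -2.07 -0.005 -0.072 -0.021
-0.21 1.94 -2.05 -0.005 -0.072 -0.021
-0.40 1.95 -2.02 -0.005 -0.072 -0.021
-0.59 1.94 -1.97 -0.005 -0.072 -0.021
-0.77 1.94 -1.91 -0.005 -0.072 -0.021
--
-0.62 2.79 1.24 0.000 0.000 0.000
-0.62 2.79 1.24 0.000 0.000 0.000
-0.62 2.79 1.24 0.000 0.000 0.000
-0.62 2.79 1.24 0.000 0.000 0.000
-0.62 2.79 1.24 0.000 0.000 0.000
--
```

Request:
jog_arm(
  increments="0 0 -0.5 0 0 0 -1; 0 0 -1 0 0 0 -1; 0 0 -1.5 0 0 0 -1; 0 0 -2 0 0 0 -1; 0 0 -2 0 0 0 -1; 0 0 -2 0 0 0 -1; 0 0 -1 0 0 0 -1; 0 0 0 0 0 0 -1",
)

```text
clock: 5.8
eef_pos: [466.0, -315.4, 127.1]
tcp_rot: [-3.14, 0.002, 3.061]
contact_force: [-0.0, 0.3, -1.7]
opening: 0.415
```

```bash
python3 - <<'E'
from h import *
p,R,s=state();print(p,s['contact_force'],s['opening'])
a=r.grab_frame('side')[:,:,::-1].copy()
cv2.imwrite('pics/g2.png',cv2.convertScaleAbs(cv2.resize(a[260:440,320:500],(600,600)),alpha=1.4))
E
```

```text
[ 466.03  -315.391  127.081] [-0.037  0.31  -1.653] 0.41501734489129327
```

View pics/g2.png

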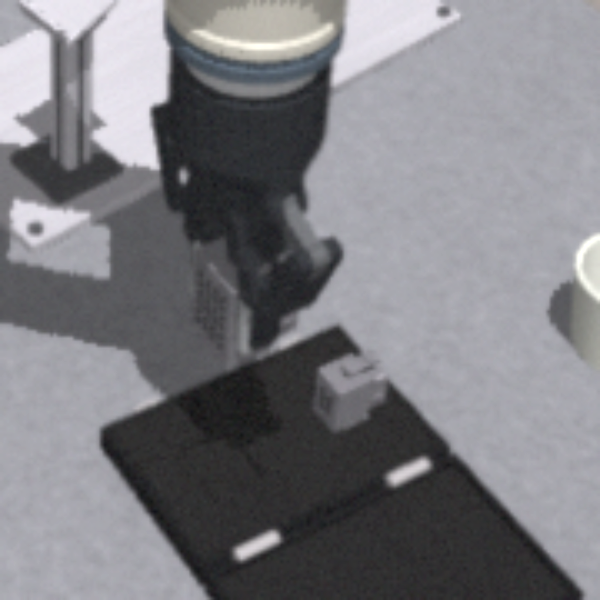

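```bash
python3 - <<'E'
from h import *
p,R,s=state();P=down(-4.6)*Ro.from_euler('y',180,degrees=True).inv()
for h in(8,12,16,20):
    print(h,[(proj('side',[p+P.apply([x,y,-h])])[0]-[320,260])*600/180 for x,y in((-14,-18),(-14,18))])
E
```

```text
8 [array([223.761, 366.065]), array([186.217, 320.681])]
12 [array([223.34 , 371.405]), array([185.907, 326.002])]
16 [array([222.921, 376.715]), array([185.598, 331.295])]
20 [array([222.503, 381.997]), array([185.29 , 336.561])]
```

```bash
python3 - <<'E'
import cv2
a=cv2.imread('pics/g2.png');cv2.imwrite('pics/g3.png',cv2.convertScaleAbs(cv2.resize(a[210:390,150:330],(720,600)),alpha=1.2))
E
```

```text
(no output)
```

View pics/g3.png

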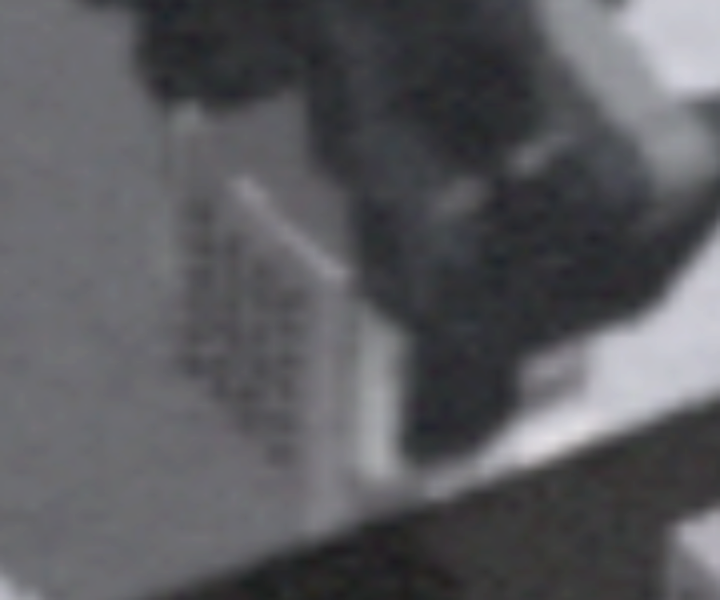

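Request:
jog_arm(
  increments="0.2 1.9 -2 -0.005 -0.072 -0.021 -1; 0 1.9 -2 -0.005 -0.072 -0.021 -1; -0.2 1.9 -2 -0.005 -0.072 -0.021 -1; -0.4 1.9 -2 -0.005 -0.072 -0.021 -1; -0.6 1.9 -2 -0.005 -0.072 -0.021 -1; -0.8 1.9 -1.9 -0.005 -0.072 -0.021 -1; -0.6 2.8 1.2 0 0 0 -1; -0.6 2.8 1.2 0 0 0 -1",
)

```text
clock: 6.65
eef_pos: [482.1, -144.2, 230.9]
tcp_rot: [3.139, 0.433, -3.097]
contact_force: [0.0, -0.9, -1.2]
opening: 0.416
```

```bash
python3 - <<'E'
from h import *
p,R,s=state();print(p,(SR.inv()*R).as_rotvec(),s['qpos'])
plan([(seat(4,0,60),SR,4)])
E
```

```text
[ 482.091 -144.184  230.883] [0.    0.003 0.006] [-0.425 -0.018  2.17   0.334  0.627 -2.276]
-0.47 2.12 1.06 -0.000 -0.001 -0.001
-0.47 2.12 1.06 -0.000 -0.001 -0.001
-0.48 2.12 1.06 -0.000 -0.001 -0.001
-0.48 2.12 1.06 -0.000 -0.001 -0.001
--
```

Request:
jog_arm(
  increments="-0.5 2.1 1 0 -0.003 -0.005 -1; -0.5 2.1 1 0 0 0 -1; -0.5 2.1 1 0 0 0 -1; -0.4 2 1 0 0 0 -1; 0 0 0 0 0 0 -1; 0 0 0 0 0 0 -1; 0 0 0 0 0 0 -1; 0 0 0 0 0 0 -1",
)

```text
clock: 7.45
eef_pos: [512.4, -60.7, 203.0]
tcp_rot: [3.142, 0.436, -3.09]
contact_force: [-0.5, 0.8, -0.4]
opening: 0.418
```

```bash
python3 - <<'E'
from h import *
p,R,s=state();print(p,(R.inv()*SR).as_rotvec(),SP.inv().apply(p-S0),s['contact_force'])
a=r.grab_frame('side')[:,:,::-1].copy();b=r.grab_frame('top')[:,:,::-1].copy()
cv2.imwrite('pics/s1.png',cv2.convertScaleAbs(np.hstack([cv2.resize(a[215:295,300:380],(400,400),interpolation=2),cv2.resize(b[200:280,310:390],(400,400),interpolation=2)]),alpha=1.4))
for h in(12,14,16):
  for c in((-14,-18),(-14,18),(14,-18)):
    X=p+SP.apply([c[0],c[1],-h]);print(h,c,(proj('side',[X])[0]-[300,215])*5)
print('seat corners',[(proj('side',[seat(x,y,0)])[0]-[300,215])*5 for x,y in((22,-23),(22,23),(-16,-23),(-16,23))])
E
```

```text
[512.406 -60.709 203.046] [ 0.    -0.001  0.001] [ 4.251 -2.771 62.505] [-0.54   0.824 -0.403]
12 (-14, -18) [165.637 195.512]
12 (-14, 18) [113.726 153.971]
12 (14, -18) [216.751 149.433]
14 (-14, -18) [167.388 198.466]
14 (-14, 18) [115.504 156.913]
14 (14, -18) [218.427 152.432]
16 (-14, -18) [169.134 201.413]
16 (-14, 18) [117.278 159.846]
16 (14, -18) [220.099 155.424]
seat corners [array([267.621, 219.424]), array([201.223, 167.887]), array([200.643, 280.548]), array([135.671, 226.99 ])]
```

View pics/s1.png

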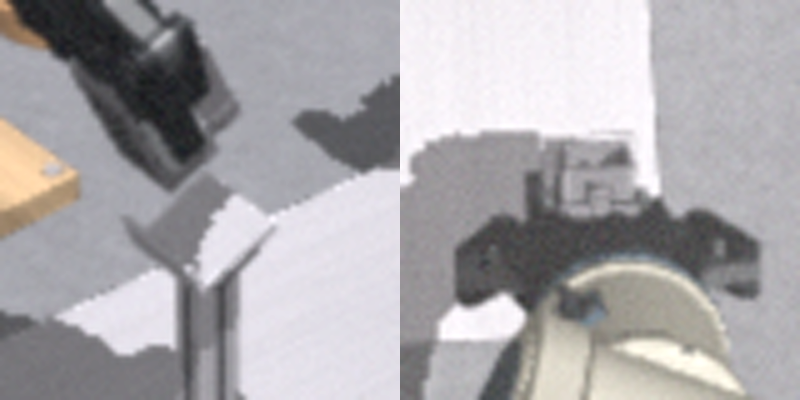

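```bash
python3 - <<'E'
from h import *
p,R,s=state()
a=r.grab_frame('side')[:,:,::-1].copy();b=r.grab_frame('top')[:,:,::-1].copy()
def z(im,x,y):
    c=cv2.convertScaleAbs(cv2.resize(im[y:y+40,x:x+40],(400,400),interpolation=2),alpha=2)
    return c
A=z(a,315,220);B=z(b,335,215)
def mark(c,n,x,y,X,col):
    q=((proj(n,[X])[0]-[x,y]+.5)*10).astype(int);cv2.circle(c,tuple(int(v) for v in q),3,col,1)
for cx,cy in((-14,-18),(-14,18),(14,-18),(14,18)):
  for cz,col in((-14,(0,255,0)),(42,(0,0,255))):
    X=p+SP.apply([cx,cy,cz]);mark(A,'side',315,220,X,col);mark(B,'top',335,215,X,col)
cv2.imwrite('pics/s2.png',np.hstack([A,B]))
E
```

```text
(no output)
```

View pics/s2.png

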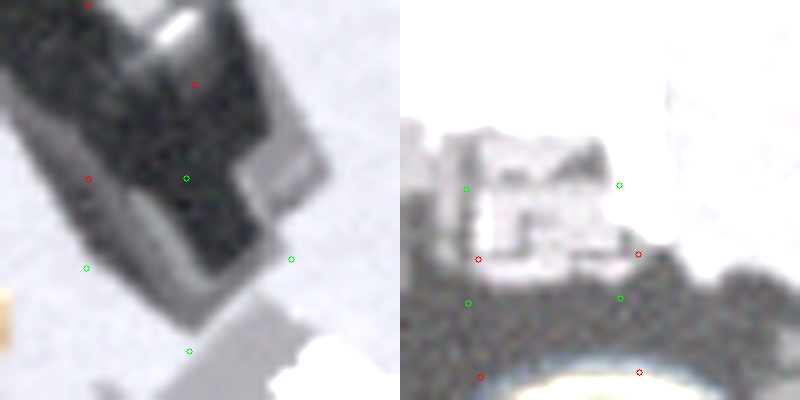

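```bash
python3 - <<'E'
from h import *
p,R,s=state()
b=r.grab_frame('top')[:,:,::-1].copy()
x,y=300,205
B=cv2.resize(b[y:y+75,x:x+100],(800,600),interpolation=2)
B=cv2.convertScaleAbs(B,alpha=1.2)
def mark(X,col):
    q=((proj('top',[X])[0]-[x,y]+.5)*8).astype(int);cv2.circle(B,tuple(int(v) for v in q),3,col,-1)
for h in(0,-40,-80,-120): mark(p+R.apply([0,0,h]),(0,0,255))
for cy in(-16,16): mark(p+SP.apply([30,cy,14+22]),(0,255,0)); mark(p+SP.apply([14,cy*18/16,42]),(255,0,0)); 
for sgn in(-1,1): mark(p+R.apply([0,sgn*57,-54]),(0,255,255))
cv2.imwrite('pics/s3.png',B);print(p,R.as_matrix())
E
```

```text
[512.544 -60.501 203.159] [[-0.905 -0.051  0.422]
 [-0.046  0.999  0.022]
 [-0.422  0.    -0.906]]
```

View pics/s3.png

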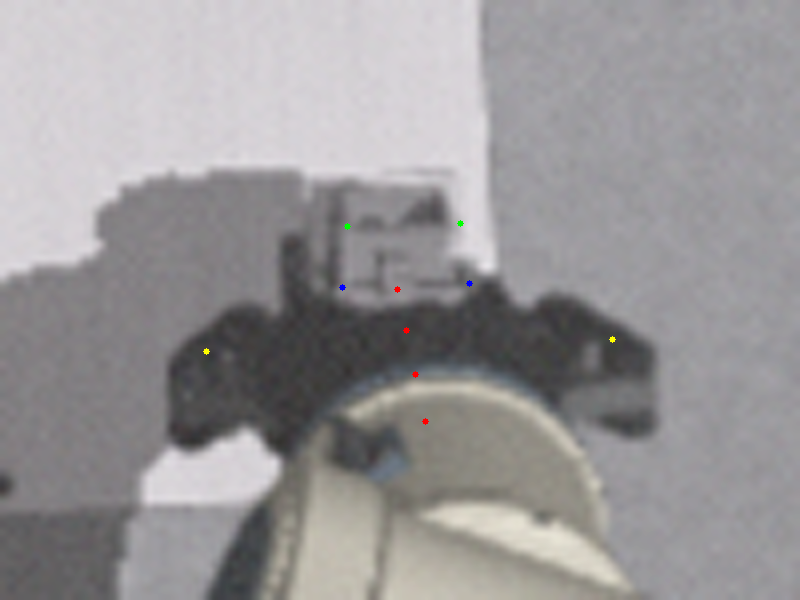

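Request:
jog_arm(
  increments="0 0.1 0.6 0 0 0 -1; 0 0.2 0.8 0 0 0 -1; 0 0 0.8 0 0 0 -1; 0 0 0.7 0 0 0 -1; 0 0 0.5 0 0 0 -1; 0 0 0.2 0 0 0 -1; 0 0 0 0 0 0 -1; 0 0 0 0 0 0 -1",
)

```text
clock: 8.5
eef_pos: [527.6, -56.2, 170.4]
tcp_rot: [3.141, 0.436, -3.089]
contact_force: [0.2, -0.3, -1.5]
opening: 0.42
```

```bash
python3 - <<'E'
from h import *
p,R,s=state();print(p,(R.inv()*SR).as_rotvec(),SP.inv().apply(p-S0),s['contact_force'])
a=r.grab_frame('side')[:,:,::-1].copy()
A=cv2.convertScaleAbs(cv2.resize(a[225:285,310:370],(600,600),interpolation=2),alpha=1.7)
cv2.imwrite('pics/s4.png',A)
E
```

```text
[527.61  -56.222 170.399] [ 0.001 -0.001  0.001] [ 4.421  0.941 26.404] [ 0.244 -0.343 -1.501]
```

View pics/s4.png

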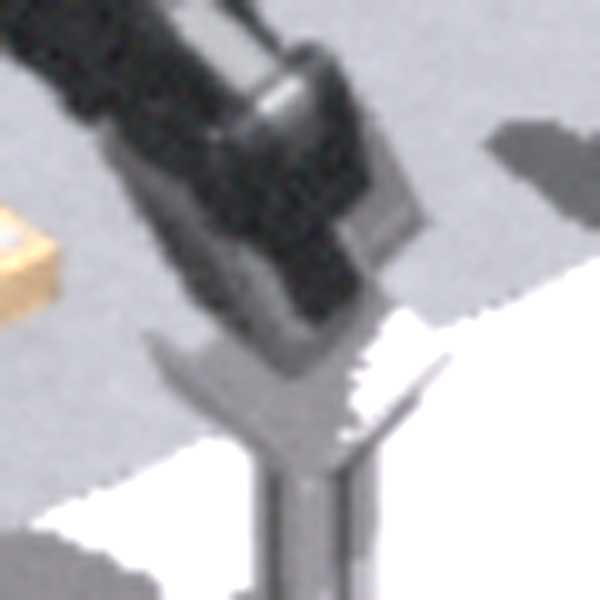

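Request:
jog_arm(
  increments="0 -0.1 0.2 0 0 0 -1; 0 0 0.2 0 0 0 -1; 0 0 0.2 0 0 0 -1; 0 0 0.1 0 0 0 -1; 0 0 0.1 0 0 0 -1; 0 0 0.1 0 0 0 -1; 0 0 0 0 0 0 -1; 0 0 0 0 0 0 -1",
)

```text
clock: 9.35
eef_pos: [531.4, -57.0, 162.2]
tcp_rot: [3.141, 0.436, -3.089]
contact_force: [-0.1, -0.9, -0.3]
opening: 0.419
```

Request:
jog_arm(
  increments="0 0 0.1 0 0 0 -1; 0 0 0.1 0 0 0 -1; 0 0 0 0 0 0 -1; 0 0 0.1 0 0 0 -1; 0 0 0 0 0 0 -1; 0 0 0 0 0 0 -1; 0 0 0 0 0 0 -1; 0 0 0 0 0 0 -1",
)

```text
clock: 10.15
eef_pos: [532.4, -56.9, 160.0]
tcp_rot: [3.141, 0.436, -3.089]
contact_force: [-8.9, -1.4, 12.8]
opening: 0.414
```

Request:
jog_arm(
  increments="0 0 -0.04 0 0 0 -1; 0.1 0 0 0 0 0 -1; 0.1 0 0 0 0 0 -1; 0.1 0 0 0 0 0 -1; 0.1 0 0 0 0 0 -1; 0 0 0 0 0 0 -1; 0 0 0 0 0 0 -1; 0 0 0 0 0 0 -1",
)

```text
clock: 10.95
eef_pos: [529.9, -57.4, 158.9]
tcp_rot: [-3.141, 0.438, -3.089]
contact_force: [-0.1, -0.4, 5.2]
opening: 0.416
```

```bash
python3 - <<'E'
from h import *
p,R,s=state();print(p,(R.inv()*SR).as_rotvec(),SP.inv().apply(p-S0),SP.inv().apply(s['contact_force']),s['wrist_torque'])
a=r.grab_frame('side')[:,:,::-1].copy();b=r.grab_frame('top')[:,:,::-1].copy()
cv2.imwrite('pics/s5.png',cv2.convertScaleAbs(np.hstack([cv2.resize(a[230:280,315:365],(400,400),interpolation=2),cv2.resize(b[205:255,320:370],(400,400),interpolation=2)]),alpha=1.5))
E
```

```text
[529.927 -57.407 158.905] [0.    0.002 0.001] [ 1.607 -0.359 15.035] [ 2.102 -0.401  4.714] [ 0.087 -0.277  0.062]
```

View pics/s5.png

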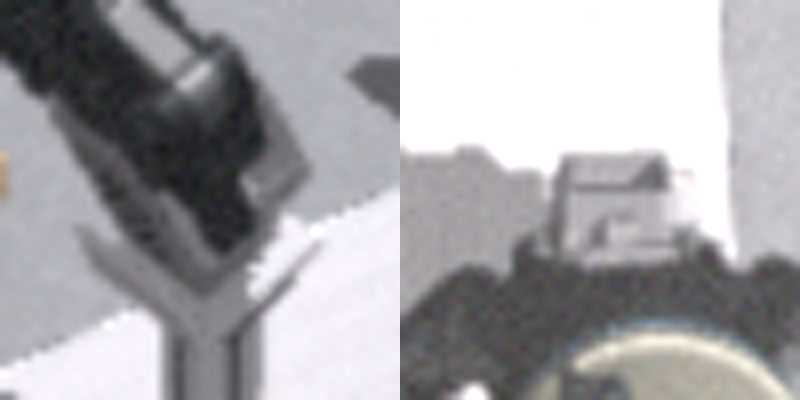

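Request:
jog_arm(
  increments="0.1 0 0 0 0 0 -1; 0.1 0 0 0 0 0 -1; 0 0 0 0 0 0 -1; 0 0 0 0 0 0 -1; 0 0 0 0 0 0 -1; 0 0 0 0 0 0 -1; 0 0 0 0 0 0 -1; 0 0 0 0 0 0 -1",
)

```text
clock: 11.85
eef_pos: [528.2, -57.6, 158.1]
tcp_rot: [-3.141, 0.438, -3.089]
contact_force: [-0.9, -0.2, 4.4]
opening: 0.417
```

```bash
python3 - <<'E'
from h import *
p,R,s=state();print((R.inv()*SR).as_rotvec(),SP.inv().apply(p-S0),SP.inv().apply(s['contact_force']),s['wrist_torque'])
E
```

```text
[0.    0.002 0.001] [-0.322 -0.424 15.061] [ 1.006 -0.198  4.34 ] [ 0.096 -0.286  0.021]
```

Request:
jog_arm(
  increments="0.1 0 0 0 0 0 -1; 0.1 0 0 0 0 0 -1; 0 0 0 0 0 0 -1; 0 0 0 0 0 0 -1; 0 0 0 0 0 0 -1; 0 0 0 0 0 0 -1; 0 0 0 0 0 0 -1; 0 0 0 0 0 0 -1",
)

```text
clock: 12.65
eef_pos: [526.4, -57.7, 157.2]
tcp_rot: [-3.141, 0.438, -3.089]
contact_force: [0.1, -1.0, 6.1]
opening: 0.417
```

```bash
python3 - <<'E'
from h import *
p,R,s=state();print((R.inv()*SR).as_rotvec(),SP.inv().apply(p-S0),SP.inv().apply(s['contact_force']),s['wrist_torque'])
E
```

```text
[0.    0.002 0.001] [-2.338 -0.424 15.033] [ 2.6   -1.005  5.522] [ 0.072 -0.288 -0.005]
```

Still sliding on friction only, with no lip contact yet, so I'll continue.

Request:
jog_arm(
  increments="0.1 0 0 0 0 0 -1; 0.1 0 0 0 0 0 -1; 0 0 0 0 0 0 -1; 0 0 0 0 0 0 -1; 0 0 0 0 0 0 -1; 0 0 0 0 0 0 -1; 0 0 0 0 0 0 -1; 0 0 0 0 0 0 -1",
)

```text
clock: 13.45
eef_pos: [524.6, -57.8, 156.4]
tcp_rot: [-3.141, 0.438, -3.089]
contact_force: [1.1, 1.3, 5.4]
opening: 0.419
```

```bash
python3 - <<'E'
from h import *
p,R,s=state();print((R.inv()*SR).as_rotvec(),SP.inv().apply(p-S0),SP.inv().apply(s['contact_force']),s['wrist_torque'])
a=r.grab_frame('side')[:,:,::-1].copy()
cv2.imwrite('pics/s6.png',cv2.convertScaleAbs(cv2.resize(a[230:280,315:365],(600,600),interpolation=2),alpha=1.7))
E
```

```text
[-0.     0.002  0.001] [-4.318 -0.44  15.049] [3.325 1.276 4.431] [ 0.026 -0.295 -0.052]
```

View pics/s6.png

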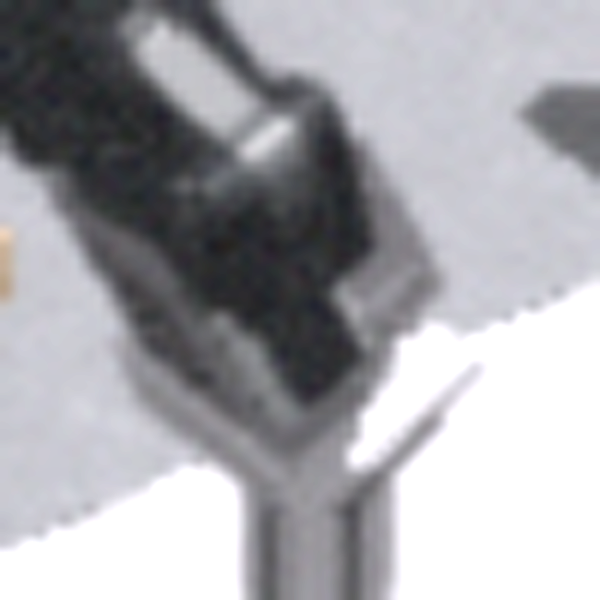

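Request:
jog_arm(
  increments="0.1 0 0 0 0 0 -1; 0.1 0 0 0 0 0 -1; 0 0 0 0 0 0 -1; 0 0 0 0 0 0 -1; 0 0 0 0 0 0 -1; 0 0 0 0 0 0 -1; 0 0 0 0 0 0 -1; 0 0 0 0 0 0 -1",
)

```text
clock: 14.3
eef_pos: [524.2, -57.8, 156.3]
tcp_rot: [-3.14, 0.441, -3.089]
contact_force: [7.2, 2.8, 2.9]
opening: 0.417
```

```bash
python3 - <<'E'
from h import *
p,R,s=state();print((R.inv()*SR).as_rotvec(),SP.inv().apply(p-S0),SP.inv().apply(s['contact_force']),s['wrist_torque'])
E
```

```text
[-0.     0.005  0.002] [-4.647 -0.469 15.121] [ 7.874  2.471 -0.453] [ 0.442 -1.189  0.314]
```

Request:
jog_arm(
  increments="-0.1 0 0 0 0 0 -1; -0.03 0 0 0 0 0 -1; 0 0 0 0 0 0 -1; 0 0 0 0 0 0 -1; 0 0 0 0 0 0 -1; 0 0 0 0 0 0 -1; 0 0 0 0 0 0 -1; 0 0 0 0 0 0 -1",
)

```text
clock: 15.1
eef_pos: [524.3, -57.8, 156.3]
tcp_rot: [-3.141, 0.439, -3.089]
contact_force: [3.4, 1.1, 5.3]
opening: 0.411
```

```bash
python3 - <<'E'
from h import *
p,R,s=state();print((R.inv()*SR).as_rotvec(),SP.inv().apply(p-S0),SP.inv().apply(s['contact_force']),s['wrist_torque'])
E
```

```text
[-0.     0.003  0.002] [-4.554 -0.449 15.075] [5.394 0.886 3.387] [ 0.184 -0.666  0.095]
```

Request:
jog_arm(
  increments="0 0 0 0 0 0 -0.12; 0 0 0 0 0 0 -0.08; 0 0 0 0 0 0 0; 0 0 0 0 0 0 0.1; 0 0 0 0 0 0 0.3; 0 0 0 0 0 0 0.5; 0 0 0 0 0 0 0.6; 0 0 0 0 0 0 0.6",
)

```text
clock: 15.9
eef_pos: [522.8, -57.4, 155.3]
tcp_rot: [3.141, 0.436, -3.089]
contact_force: [-0.6, -0.6, 0.4]
opening: 0.801
```

```bash
python3 - <<'E'
from h import *
p,R,s=state();print((R.inv()*SR).as_rotvec(),SP.inv().apply(p-S0),SP.inv().apply(s['contact_force']),s['wrist_torque'],s['opening'],p)
a=r.grab_frame('side')[:,:,::-1].copy();b=r.grab_frame('top')[:,:,::-1].copy()
cv2.imwrite('pics/s7.png',cv2.convertScaleAbs(np.hstack([cv2.resize(a[230:280,315:365],(400,400),interpolation=2),cv2.resize(b[205:255,320:370],(400,400),interpolation=2)]),alpha=1.5))
E
```

```text
[ 0.001 -0.001  0.001] [-6.371 -0.028 14.771] [-0.394 -0.555  0.658] [0.031 0.255 0.016] 0.8010164400463101 [522.8   -57.436 155.295]
```

View pics/s7.png

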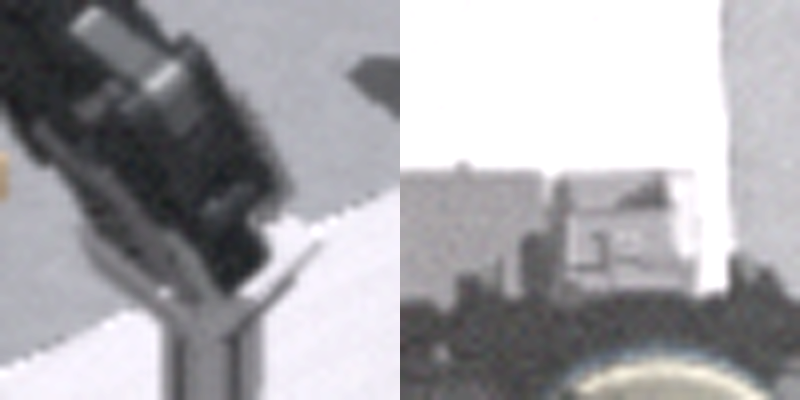

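Request:
jog_arm(
  increments="0 0 -0.3 0 0 0 1; 0 0 -0.7 0 0 0 1; 0 0 -1 0 0 0 1; 0 0 -1.5 0 0 0 1; 0 0 -1.5 0 0 0 1; 0 0 -2 0 0 0 1; 0 0 -2 0 0 0 1; 0 0 -1 0 0 0 1",
)

```text
clock: 16.8
eef_pos: [480.5, -59.9, 248.2]
tcp_rot: [-3.141, 0.438, -3.089]
contact_force: [0.3, -0.1, -0.2]
opening: 1.004
```

```bash
python3 - <<'E'
from h import *
p,R,s=state();print(p)
plan([([450,30,250],down(4,8),7),([529,208.7,150],down(6.8),5)])
a=r.grab_frame('side')[:,:,::-1].copy()
cv2.imwrite('pics/s8.png',cv2.convertScaleAbs(cv2.resize(a[220:280,310:370],(600,600),interpolation=2),alpha=1.5))
E
```

```text
[480.493 -59.871 248.188]
0.32 1.30 -0.18 -0.001 0.043 -0.002
0.33 1.31 -0.17 -0.001 0.043 -0.002
0.33 1.31 -0.15 -0.001 0.043 -0.002
0.33 1.31 -0.14 -0.001 0.043 -0.002
0.34 1.31 -0.12 -0.001 0.043 -0.002
0.34 1.31 -0.10 -0.001 0.043 -0.002
0.34 1.31 -0.09 -0.001 0.043 -0.002
--
-1.53 3.46 2.23 -0.001 0.028 -0.010
-1.62 3.44 2.19 -0.001 0.028 -0.010
-1.72 3.42 2.15 -0.001 0.028 -0.010
-1.81 3.40 2.10 -0.001 0.028 -0.010
-1.90 3.38 2.05 -0.001 0.028 -0.010
--
```

View pics/s8.png

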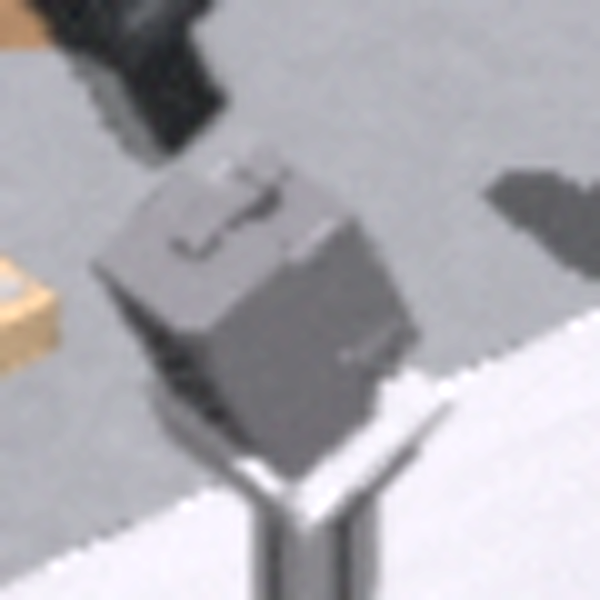

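Request:
jog_arm(
  increments="0.3 1.3 -0.4 0 0.04 -0.002 1; 0.3 1.3 -0.2 0 0.04 -0.002 1; 0.3 1.3 -0.2 0 0.04 -0.002 1; 0.3 1.3 -0.1 0 0.04 -0.002 1; 0.3 1.3 -0.1 0 0.04 -0.002 1; 0.3 1.3 -0.1 0 0.04 -0.002 1; 0.3 1.3 -0.1 0 0.04 -0.002 1; -1.5 3.5 1 0 0.03 -0.01 1",
)

```text
clock: 17.65
eef_pos: [464.9, 65.2, 243.2]
tcp_rot: [-3.135, 0.125, -3.067]
contact_force: [1.2, -0.0, 0.1]
opening: 0.999
```

Request:
jog_arm(
  increments="-1.6 3.4 2 0 0.03 -0.01 1; -1.7 3.4 2 0 0.03 -0.01 1; -1.8 3.4 2 0 0.03 -0.01 1; -1.9 3.4 2 0 0.03 -0.01 1; 0 0 0 0 0 0 1; 0 0 0 0 0 0 1; 0 0 0 0 0 0 1; 0 0 0 0 0 0 1",
)

```text
clock: 18.45
eef_pos: [528.9, 206.8, 168.4]
tcp_rot: [-3.134, 0.006, -3.027]
contact_force: [-0.2, -1.1, 0.6]
opening: 0.997
```

```bash
python3 - <<'E'
from h import *
p,R,s=state();print(p,s['qpos'])
plan([([529,208.7,130],down(6.8),4),([529,208.7,60],down(6.8),7)])
E
```

```text
[528.89  206.8   168.413] [ 0.376  0.332  1.819 -0.011  0.986 -1.304]
-0.00 0.05 0.96 -0.002 0.002 -0.001
-0.00 0.05 0.96 -0.002 0.002 -0.001
-0.01 0.05 0.96 -0.002 0.002 -0.001
-0.01 0.05 0.96 -0.002 0.002 -0.001
--
0.00 0.00 1.00 0.000 0.000 0.000
0.00 0.00 1.00 0.000 0.000 0.000
0.00 0.00 1.00 0.000 0.000 0.000
0.00 0.00 1.00 0.000 0.000 0.000
0.00 0.00 1.00 0.000 0.000 0.000
0.00 0.00 1.00 0.000 0.000 0.000
0.00 0.00 1.00 0.000 0.000 0.000
--
```

Request:
jog_arm(
  increments="0 0.1 1.2 -0.002 0.002 -0.001 1; 0 0.1 1.5 -0.002 0.002 -0.001 1; 0 0 1.5 -0.002 0.002 -0.001 1; 0 0 1.5 -0.002 0.002 -0.001 1; 0 0 1.5 0 0 0 1; 0 0 1.5 0 0 0 1; 0 0 1.2 0 0 0 1; 0 0 0.8 0 0 0 1",
)

```text
clock: 19.25
eef_pos: [528.4, 209.2, 59.1]
tcp_rot: [-3.141, -0.004, -3.022]
contact_force: [-0.4, -0.1, 0.2]
opening: 0.999
```

```bash
python3 - <<'E'
from h import *
p,R,s=state();print(p,(R.inv()*down(6.8)).as_rotvec())
a=r.grab_frame('side')[:,:,::-1].copy();b=r.grab_frame('top')[:,:,::-1].copy()
A=cv2.resize(a[190:270,245:325],(400,400),interpolation=2);B=cv2.resize(b[210:270,205:265],(400,400),interpolation=2)
def mark(c,n,x,y,k,X,col):
    q=((proj(n,[X])[0]-[x,y]+.5)*k).astype(int);cv2.circle(c,tuple(int(v) for v in q),2,col,-1)
A=cv2.convertScaleAbs(A,alpha=1.4);B=cv2.convertScaleAbs(B,alpha=1.4)
for dx in(-11,11):mark(A,'side',245,190,5,p+R.apply([dx,-43,-8]),(0,0,255))
P=Ro.from_euler('z',6.8,degrees=True)
for x in(-14,14):
  for z in(30,86): mark(A,'side',245,190,5,np.array([529,208.7,z])+P.apply([x,-18,0]),(0,255,0))
cv2.imwrite('pics/p1.png',np.hstack([A,B]))
E
```

```text
[528.364 209.185  59.131] [-0.    -0.004  0.001]
```

View pics/p1.png

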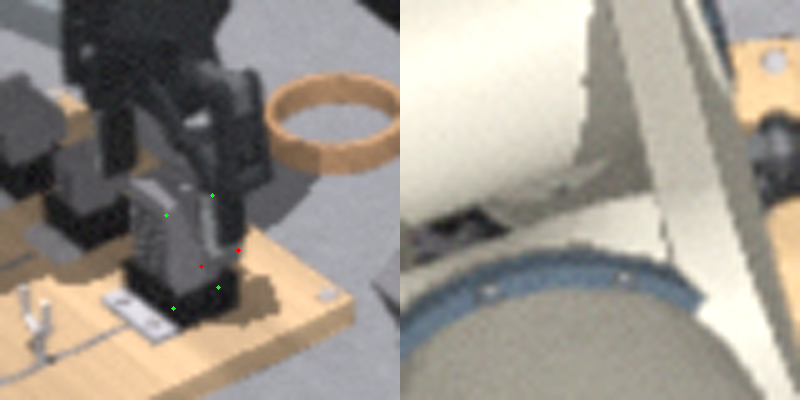

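Request:
jog_arm(
  increments="0 0 0.5 0 0 0 1; 0 0 0.5 0 0 0 1; 0 0 0.3 0 0 0 0.7; 0 0 0 0 0 0 0.3; 0 0 0 0 0 0 0; 0 0 0 0 0 0 -1; 0 0 0 0 0 0 -1; 0 0 0 0 0 0 -1",
)

```text
clock: 20.15
eef_pos: [529.2, 207.3, 48.4]
tcp_rot: [-3.139, -0.002, -3.021]
contact_force: [1.4, -13.8, 8.4]
opening: 0.42
```

Request:
jog_arm(
  increments="0 0 0 0 0 0 -1; 0 0 0 0 0 0 -1; 0 0 0 0 0 0 -1; 0 0 0 0 0 0 -1; 0 0 0 0 0 0 -1; 0 0 0 0 0 0 -1; 0 0 0 0 0 0 -1; 0 0 0 0 0 0 -1",
)

```text
clock: 20.95
eef_pos: [529.3, 207.3, 48.5]
tcp_rot: [-3.139, -0.002, -3.021]
contact_force: [0.7, -12.1, 8.0]
opening: 0.415
```

Request:
jog_arm(
  increments="0 -0.1 -0.1 0 0 0 -1; 0 -0.1 -0.1 0 0 0 -1; 0 0 -0.3 0 0 0 -1; 0 0 -0.5 0 0 0 -1; 0 0 -0.8 0 0 0 -1; 0 0 -1 0 0 0 -1; 0 0 -1.5 0 0 0 -1; 0 0 -1.5 0 0 0 -1",
)

```text
clock: 21.75
eef_pos: [529.4, 207.5, 107.2]
tcp_rot: [3.141, -0.002, -3.022]
contact_force: [0.4, 0.4, -0.7]
opening: 0.417
```

```bash
python3 - <<'E'
from h import *
p,R,s=state();print(p,s['contact_force'],s['opening'])
# show target: TCP as for seated ref, shifted 90 along part y, and -? 
T=seat(-4.6,90,15.1); print('target',T, 'grip-neutral', seat(-2.6,90,15.1))
pre=T+SP.apply([-25,0,40])
plan([(p+[0,0,80],R,4),([500,120,255],SR,6),(pre,SR,5)])
a=r.grab_frame('side')[:,:,::-1].copy();b=r.grab_frame('top')[:,:,::-1].copy()
cv2.imwrite('pics/p2.png',cv2.convertScaleAbs(np.hstack([cv2.resize(a[170:270,230:330],(400,400),interpolation=2),cv2.resize(b[200:280,180:260],(400,400),interpolation=2)]),alpha=1.4))
E
```

```text
[529.355 207.534 107.231] [ 0.407  0.408 -0.735] 0.4174411545590055
target [519.71   32.551 156.341] grip-neutral [521.52   32.643 157.186]
0.00 0.00 -2.00 0.000 0.000 0.000
0.00 0.00 -2.00 0.000 0.000 0.000
0.00 0.00 -2.00 0.000 0.000 0.000
0.00 0.00 -2.00 0.000 0.000 0.000
--
0.66 -1.39 -1.13 0.003 -0.073 0.011
0.56 -1.40 -1.17 0.003 -0.073 0.011
0.46 -1.41 -1.20 0.003 -0.073 0.011
0.35 -1.42 -1.23 0.003 -0.073 0.011
0.25 -1.42 -1.25 0.003 -0.073 0.011
0.14 -1.43 -1.26 0.003 -0.073 0.011
--
1.06 -1.77 1.12 0.000 0.000 0.000
1.06 -1.77 1.12 0.000 0.000 0.000
1.06 -1.77 1.12 0.000 0.000 0.000
1.06 -1.77 1.12 0.000 0.000 0.000
1.06 -1.77 1.12 0.000 0.000 0.000
--
```

View pics/p2.png

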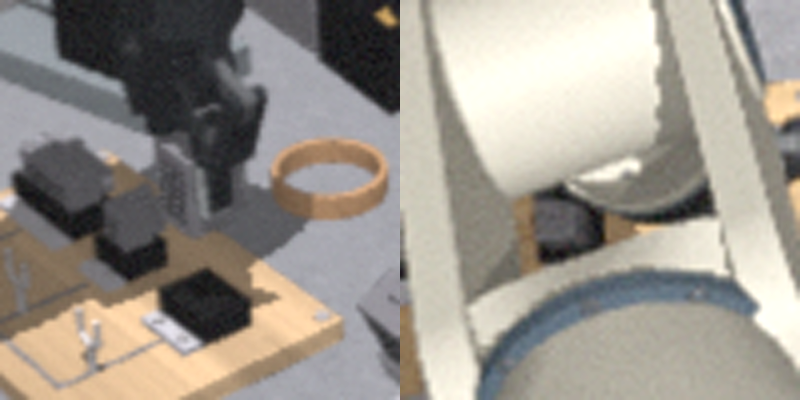

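Request:
jog_arm(
  increments="0 0 -2 0 0 0 -1; 0 0 -3 0 0 0 -1; 0 0 -3 0 0 0 -1; 0.7 -1.4 -1.1 0.003 -0.073 0.011 -1; 0.6 -1.4 -1.2 0.003 -0.073 0.011 -1; 0.5 -1.4 -1.2 0.003 -0.073 0.011 -1; 0.4 -1.4 -1.2 0.003 -0.073 0.011 -1; 0.3 -1.4 -1.2 0.003 -0.073 0.011 -1",
)

```text
clock: 22.65
eef_pos: [502.6, 134.1, 241.7]
tcp_rot: [-3.137, 0.366, -3.077]
contact_force: [-0.1, 0.5, -0.7]
opening: 0.416
```

Request:
jog_arm(
  increments="0.1 -1.4 -1.3 0.003 -0.073 0.011 -1; 1 -1.8 1.1 0 0 0 -1; 1 -1.8 1.1 0 0 0 -1; 1 -1.8 1.1 0 0 0 -1; 1 -1.8 1.1 0 0 0 -1; 1 -1.8 1.1 0 0 0 -1; 0 0 0 0 0 0 -1; 0 0 0 0 0 0 -1",
)

```text
clock: 23.45
eef_pos: [480.9, 28.9, 182.4]
tcp_rot: [-3.138, 0.435, -3.09]
contact_force: [-0.6, 0.5, -0.9]
opening: 0.419
```

```bash
python3 - <<'E'
from h import *
p,R,s=state();print(p,SP.inv().apply(p-S0),s['contact_force'])
T=seat(-3.6,90,15.1);plan([(T,SR,6)])
E
```

```text
[480.903  28.872 182.385] [-28.888  88.289  55.162] [-0.608  0.533 -0.86 ]
-0.42 0.03 0.67 -0.001 -0.000 0.000
-0.42 0.03 0.67 -0.001 -0.000 0.000
-0.42 0.03 0.67 -0.001 -0.000 0.000
-0.42 0.03 0.67 -0.001 -0.000 0.000
-0.42 0.03 0.67 -0.001 -0.000 0.000
-0.42 0.03 0.67 -0.001 -0.000 0.000
--
```

Request:
jog_arm(
  increments="-0.4 0.03 0.7 -0.002 -0.001 0 -1; -0.4 0.03 0.7 -0.002 0 0 -1; -0.5 0.03 0.7 0 0 0 -1; -0.5 0.03 0.7 0 0 0 -1; -0.4 0.03 0.7 0 0 0 -1; -0.3 0.02 0.5 0 0 0 -1; 0 0 0 0 0 0 -1; 0 0 0 0 0 0 -1",
)

```text
clock: 24.25
eef_pos: [520.2, 32.9, 156.4]
tcp_rot: [3.141, 0.436, -3.088]
contact_force: [-0.2, -0.2, -0.4]
opening: 0.423
```

```bash
cat > v.py <<'E'
from h import *
import sys
t=sys.argv[1]
p,R,s=state();print(p,SP.inv().apply(p-S0),(R.inv()*SR).as_rotvec(),s['contact_force'],s['opening'])
a=r.grab_frame('side')[:,:,::-1].copy();b=r.grab_frame('top')[:,:,::-1].copy()
cv2.imwrite(f'pics/{t}a.png',a);cv2.imwrite(f'pics/{t}b.png',b)
A=cv2.resize(a[195:285,285:385],(800,720),interpolation=2)[:600]
B=cv2.resize(b[195:255,290:370],(800,600),interpolation=2)
cv2.imwrite(f'pics/{t}A.png',cv2.convertScaleAbs(A,alpha=1.5));cv2.imwrite(f'pics/{t}B.png',cv2.convertScaleAbs(B,alpha=1.3))
E
python3 v.py f1
```

```text
[520.218  32.915 156.375] [-4.109 90.338 14.909] [ 0.001 -0.     0.002] [-0.241 -0.179 -0.396] 0.4228459489183682
```

View pics/f1A.png

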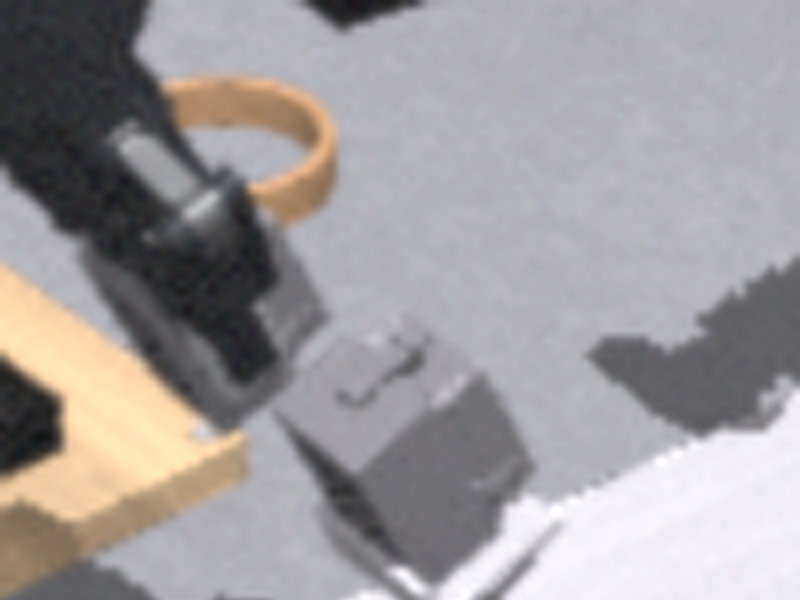

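View pics/f1B.png

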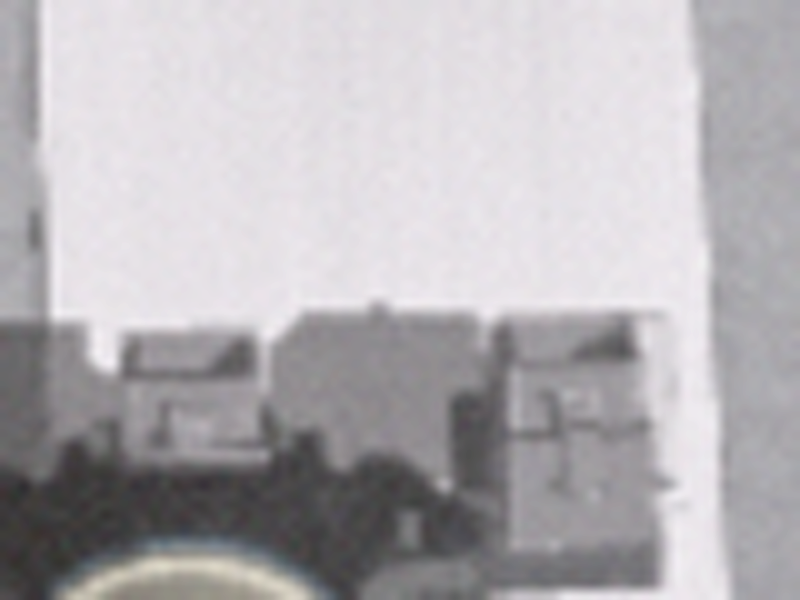

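```bash
cat > z.py <<'E'
from h import *
import sys
t=sys.argv[1]
a=cv2.imread(f'pics/{t}a.png');b=cv2.imread(f'pics/{t}b.png')
def c(im,x,y,w=33,h=25,k=12):
    o=cv2.convertScaleAbs(cv2.resize(im[y:y+h,x:x+w],(396,300),interpolation=2),alpha=1.7)
    for i in range(0,w,5): cv2.putText(o,str(x+i),(i*k,10),0,.3,(0,0,255),1);cv2.line(o,(i*k,12),(i*k,16),(0,0,255),1)
    for i in range(0,h,5): cv2.putText(o,str(y+i),(0,i*k+4),0,.3,(0,0,255),1);cv2.line(o,(22,i*k),(26,i*k),(0,0,255),1)
    return o
cv2.imwrite(f'pics/{t}z.png',np.vstack([np.hstack([c(a,302,226),c(a,327,246)]),np.hstack([c(b,294,223),c(b,332,223)])]))
E
python3 z.py f1
```

```text
(no output)
```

View pics/f1z.png

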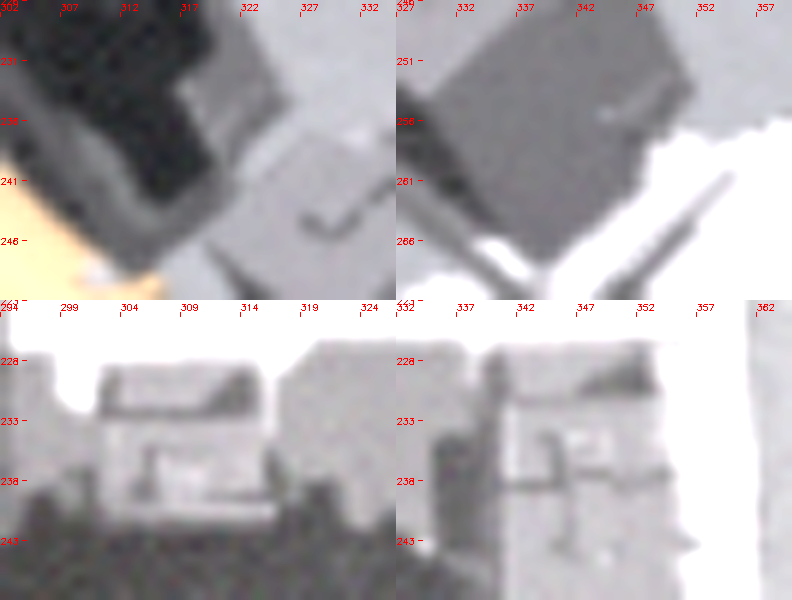

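```bash
cat > d.py <<'E'
from h import *
def solve(sd,td):
    # ref body centre in true seat frame approx S0+(-2,0,28)
    A=[];bb=[]
    for n,X,d in [('side',seat(-16,-18,0),sd[0]),('side',seat(28,-16,6),sd[1]),('top',seat(28,0,40),td[0])]:
        X2=X+SP.apply([0,90,0]);u=proj(n,[X2])[0]-proj(n,[X])[0]
        J=np.array([(proj(n,[X2+SP.apply(e)])[0]-proj(n,[X2])[0]) for e in np.eye(3)]).T
        A.append(J);bb.append(np.array(d)-u);print(n,'pred',u,'obs',d)
    A=np.vstack(A);bb=np.hstack(bb);x,res,_,_=np.linalg.lstsq(A,bb,rcond=None);print('delta seat xyz mm',x,'resid',A@x-bb)
E
python3 - <<'E'
from d import *
solve([(-25.4,-19.2),(-25.5,-19.0)],[(-38.4,1.1)])
E
```

```text
side pred [-24.619 -20.3  ] obs (-25.4, -19.2)
side pred [-25.236 -19.351] obs (-25.5, -19.0)
top pred [-38.04    1.143] obs (-38.4, 1.1)
delta seat xyz mm [-1.209  1.205 -2.087] resid [ 0.418 -0.421 -0.121  0.352 -0.127  0.308]
```

Request:
jog_arm(
  increments="-0.1 -0.03 -0.1 0 0 0 -1; -0.1 -0.03 -0.1 0 0 0.002 -1; 0 0 0 0 0 0 -1; 0 0 0 0 0 0 -1; 0 0 0 0 0 0 -1; 0 0 0 0 0 0 -1; 0 0 0 0 0 0 -1; 0 0 0 0 0 0 -1",
)

```text
clock: 25.15
eef_pos: [521.4, 32.4, 159.3]
tcp_rot: [3.14, 0.437, -3.091]
contact_force: [-1.0, 0.1, -1.1]
opening: 0.416
```

```bash
python3 v.py f2; python3 z.py f2
```

```text
[521.363  32.383 159.268] [-1.874 89.749 17.059] [0.001 0.    0.   ] [-0.978  0.147 -1.076] 0.415874542356846
```

View pics/f2z.png

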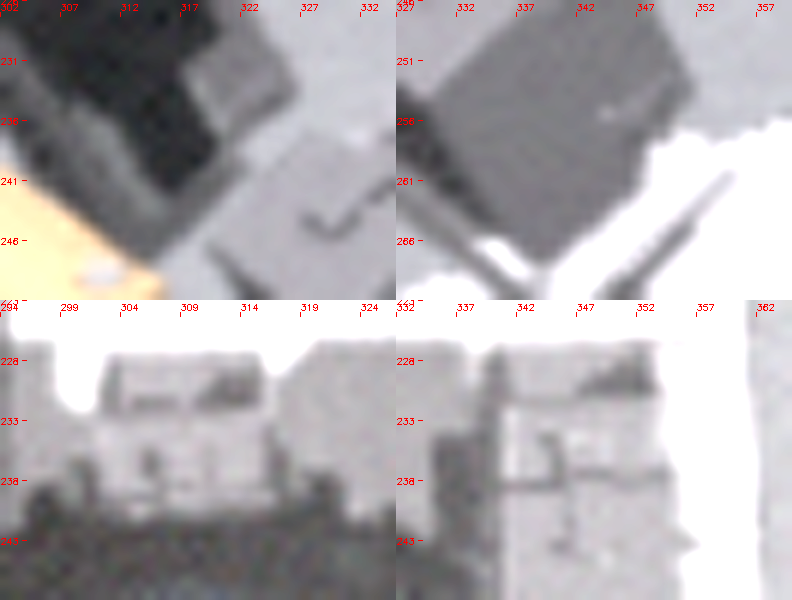

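View pics/f2A.png

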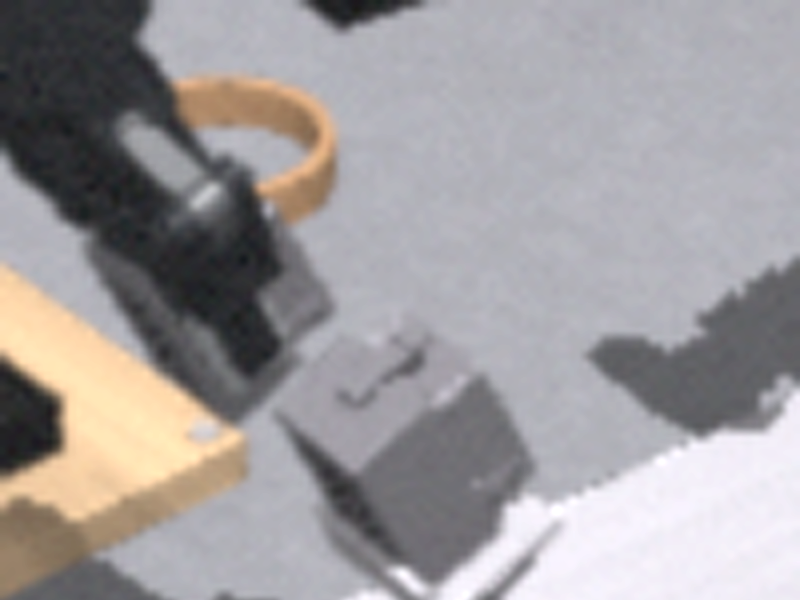

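```bash
python3 - <<'E'
from d import *
solve([(-24.8,-20.0),(-24.9,-20.0)],[(-38.0,.5)])
E
```

```text
side pred [-24.619 -20.3  ] obs (-24.8, -20.0)
side pred [-25.236 -19.351] obs (-24.9, -20.0)
top pred [-38.04    1.143] obs (-38.0, 0.5)
delta seat xyz mm [ 0.743  0.19  -0.187] resid [ 0.416 -0.514 -0.107  0.441 -0.131  0.321]
```

```bash
python3 - <<'E'
from h import *
L=seat(200,90,28);print(L)
ring=lambda rad,x=0:[L+SP.apply([x,rad*np.cos(t),rad*np.sin(t)]) for t in np.linspace(0,6.28,24,endpoint=False)]
a=cv2.imread('pics/side0.png');b=cv2.imread('pics/top0.png')
x,y=350,145;A=cv2.resize(a[y:y+50,x:x+50],(400,400),interpolation=2);u,v=280,130;B=cv2.resize(b[v:v+50,u:u+50],(400,400),interpolation=2)
for X in ring(17)+ring(38):
    q=(proj('side',[X])[0]-[x,y]+.5)*8;cv2.circle(A,tuple(int(i) for i in q),1,(0,255,0),-1)
    q=(proj('top',[X])[0]-[u,v]+.5)*8;cv2.circle(B,tuple(int(i) for i in q),1,(0,255,0),-1)
cv2.imwrite('pics/lens.png',cv2.convertScaleAbs(np.hstack([A,B]),alpha=1.5))
E
```

```text
[699.458  41.657 254.5  ]
```

View pics/lens.png

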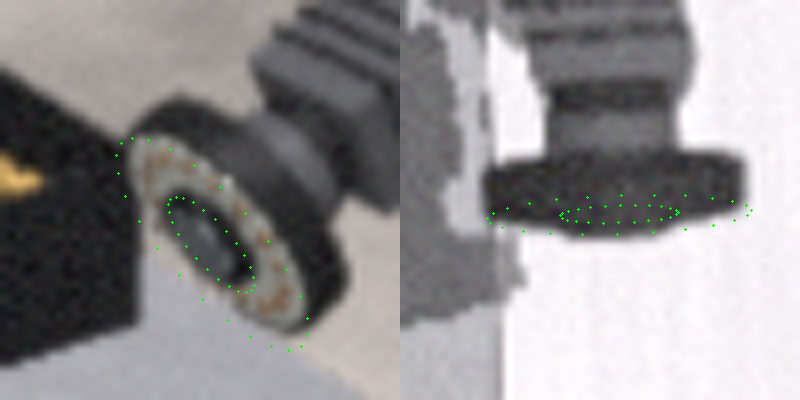

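View pics/f2a.png

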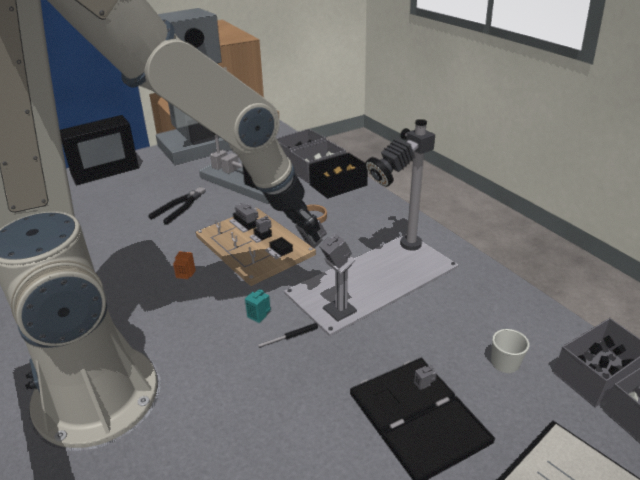

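The reference is on the seat at (337,255) and the part is held beside it at (318,240). The other objects look unmoved, so I'm handing in.

```bash
python3 - <<'E'
from h import *
p,R,s=state();print(p,SP.inv().apply(p-S0),abs(s['qvel']).max(),s['opening'],s['contact_force'],s['clock'])
print(r.sign_off())
E
```

```text
[521.398  32.376 159.296] [-1.831 89.74  17.069] 0.0019724715995829466 0.4206798813163503 [-0.043  0.273 -0.486] 25.25
the job is handed in; nothing more can be done
None
```

The reference housing is on the sloped seat, released and back against the lip. I lowered it until it touched the seat, slid it back until it met the lip with about 5–8 N, then let go. The production housing was then taken from its holder and is held 90 mm beside it in front of the lens, about 40 N grip. I handed in at 25.25 s.

**Last checks**
- **Alignment:** compared with the seated reference in both camera views, the part is about +0.7 mm in x (I aimed +1 mm towards the lens), +0.2 mm in y and -0.2 mm in z. The tilt looked the same, with the same bottom edge in the side view. The image fit has residuals of up to 0.5 px, about 1 mm.
- **Camera position:** the lens outline predicted from the seat lies within about 1–2 px of the camera images. My first direct lens pick in the side view was 4–6 mm off that in the two horizontal directions; I went with the seat, which both views agreed on.
- **Steadiness:** the arm was at rest, the force on the tool was below 1 N, and the grip opening was steady at 36 mm.
- **Everything else:** in the final side view, the other things look unmoved.

**What disagreed:** when closing on each housing the tool moved up about 2 mm from where I had sent it. On the part, the fingers closed about 2 mm off centre and pressed on the holder with about 12 N sideways (14 N at most). I eased that off before lifting and corrected the height from the pictures.

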